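Pack the test chamber and screw its cover down crosswise

TASK

Pack all the resistance standards on the bench side by side, flat on the floor of the open aluminium test chamber, and put the square cover on so that it sits fully home. Then tighten its four corner screws clockwise with the T-handle wrench, in cross order (the two screws of one diagonal, then the two of the other) and in two passes: every screw about half way to its stop first, and only then every screw home to its stop. Finally stand the wrench upright in its tray again, leaving the other things on the bench undisturbed.

Things in the scene. Friction and masses are not known exactly. Their poses are not given: they have to be found in the camera images.
- chamber: fixed open aluminium test chamber, 200 x 200 outside, 85 high, walls 18 thick, floor 6 thick: inside 164 x 164. Origin: centre of its underside; x, y along its sides. Stands on the bench near the middle, turned up to 0.15 rad
- cover: loose square aluminium cover, 0.9 kg with its screws: plate 200 x 200 x 8, under it a gasket block 158 x 158 x 6 that drops into the chamber's mouth in any quarter turn, on top a black handle 20 (its x) x 70 (its y) x 36 high, a captive screw at each corner. Origin: centre of the plate's underside (85 above the chamber's when home, 6 above the bench at the start, to the robot's right)
- wrench: T-handle socket wrench, 350 g, standing upright: square socket 46 x 46 outside, open below, hole 30 x 30 x 18 deep, its sides along the wrench's x and y; shaft of 18 diameter; black T-handle 18 (its x) x 70 (its y) x 30, from 80 to 110 above the origin. Origin: centre of the socket's underside
- tray: fixed low open tray 100 x 100 x 16, walls 4, floor 4 thick, in which the wrench stands at the start, to the robot's right, beyond the cover. Origin: centre of its underside
- long_bar: resistance standard (may be absent): black bar, body 150 (x) x 46 (y) x 40 high. On top, at its centre, stands a black lifting tab 16 (its x) x 24 (its y) x 28 high, top at 68. Origin: centre of the underside.
- square_block: resistance standard (may be absent): brown square block, body 72 x 72 x 40 high. On top, at its centre, stands a black lifting tab 16 (its x) x 24 (its y) x 28 high, top at 68. Origin: centre of the underside.
- round_pot: resistance standard (may be absent): brass round pot, body 72 diameter x 40 high. On top, at its centre, stands a black lifting tab 16 (its x) x 24 (its y) x 28 high, top at 68. Origin: centre of the underside.
- short_bar_a: resistance standard (may be absent): brown short bar, body 72 (x) x 34 (y) x 40 high. On top, at its centre, stands a black lifting tab 16 (its x) x 24 (its y) x 28 high, top at 68. Origin: centre of the underside.
- short_bar_b: resistance standard (may be absent): a second brown short bar like short_bar_a: body 72 (x) x 34 (y) x 40 high. On top, at its centre, stands a black lifting tab 16 (its x) x 24 (its y) x 28 high, top at 68. Origin: centre of the underside.
- screw0_top (a point): centre of the top of the captive screw at the cover's +x +y corner (84 from the centre along each axis), 24 above the cover's origin; screws 0, 1, 2, 3 run round the cover, so 0 faces 2 and 1 faces 3 across the cover
- screw0 (a joint): turn of that screw's square steel head (26 x 26 x 10 high, a round taper 6 high on it, a dark line on top), rad: at 0 its sides are parallel to the cover's, grows clockwise seen from above (tightening) up to a stop at 1.2; starts between 0 and 0.12; stays where it is left; takes about 0.2 N m to turn; the socket has about 0.17 rad of play on it
- screw1_top (a point): centre of the top of the captive screw at the cover's -x +y corner (84 from the centre along each axis), 24 above the cover's origin; screws 0, 1, 2, 3 run round the cover, so 0 faces 2 and 1 faces 3 across the cover
- screw1 (a joint): turn of that screw's square steel head (26 x 26 x 10 high, a round taper 6 high on it, a dark line on top), rad: at 0 its sides are parallel to the cover's, grows clockwise seen from above (tightening) up to a stop at 1.2; starts between 0 and 0.12; stays where it is left; takes about 0.2 N m to turn; the socket has about 0.17 rad of play on it
- screw2_top (a point): centre of the top of the captive screw at the cover's -x -y corner (84 from the centre along each axis), 24 above the cover's origin; screws 0, 1, 2, 3 run round the cover, so 0 faces 2 and 1 faces 3 across the cover
- screw2 (a joint): turn of that screw's square steel head (26 x 26 x 10 high, a round taper 6 high on it, a dark line on top), rad: at 0 its sides are parallel to the cover's, grows clockwise seen from above (tightening) up to a stop at 1.2; starts between 0 and 0.12; stays where it is left; takes about 0.2 N m to turn; the socket has about 0.17 rad of play on it
- screw3_top (a point): centre of the top of the captive screw at the cover's +x -y corner (84 from the centre along each axis), 24 above the cover's origin; screws 0, 1, 2, 3 run round the cover, so 0 faces 2 and 1 faces 3 across the cover
- screw3 (a joint): turn of that screw's square steel head (26 x 26 x 10 high, a round taper 6 high on it, a dark line on top), rad: at 0 its sides are parallel to the cover's, grows clockwise seen from above (tightening) up to a stop at 1.2; starts between 0 and 0.12; stays where it is left; takes about 0.2 N m to turn; the socket has about 0.17 rad of play on it
- multimeter: yellow handheld multimeter 140 x 75 x 30, a loose bystander on the bench. Origin: its underside
- screwdriver: screwdriver, a loose bystander on the bench. Origin: its underside
- weight: small brass weight, 44 diameter, a loose bystander on the bench. Origin: its underside
- spool: copper wire spool, 54 diameter, a loose bystander on the bench. Origin: its underside
- mug: white mug, 76 diameter x 90, a loose bystander on the bench. Origin: its underside
- cleaner: white bottle, 56 diameter x 150, a loose bystander on the bench. Origin: its underside
Mind the look-alikes: they are no part of the job. Leave any turquoise look-alike of the short_bar_a alone.

How it is judged:
By the outcome, as a careful person would: the job done as asked, in the order asked, and still so for the second after the job is handed in, with the robot touching nothing.
Of long_bar, square_block, round_pot, short_bar_a, short_bar_b only 3 to 5 are there at a start; the rules pass over those that are not, and their reading is None.
At some moment in a run one of long_bar, square_block, round_pot, short_bar_a, short_bar_b may be knocked a few centimetres aside while the robot is not near it.
It also fails if it takes over 210 s, if anything falls off the work surface, if the arm or the gripper's body presses on something with over 40 N, if the wrist force passes 120 N, or if a joint passes its speed limit or range.

ROBOT

A 6-joint arm with a two-finger parallel gripper is mounted at the origin on the work surface. World frame = base frame: x ahead of the robot, y to its left, z up, the work surface at z = 0. Lengths are in m, angles in rad, forces in N, time in s.
With the tool pointing down it reaches from about 0.2 to 0.875 m from the base axis. Payload 3.4 kg.
Tool frame: the origin (TCP) lies midway between the tips of the shut fingers; the grasp point (between the pads) lies 19 mm behind it; z points along the fingers, y is the line along which they close (so a half turn about z gives the same grasp; the last joint's range is limited). The gripper opens to 94 mm and grips with 3 to 60 N. Pads are 16 mm wide; open, the fingers measure 119 mm over their backs; the gripper's body (75 mm by 177 mm) begins 78 mm behind the grasp point.
Start: joints at [-1.461, 0.276, 1.505, -0, 1.361, -0.121], TCP at [0.132, -0.56, 0.175] pointing down, gripper open.
Joint ranges: [-2.89, 2.89], [-0.75, 2.08], [0.22, 2.7], [-1.18, 4.32], [0.11, 2.71], [-2.7, 2.7]. Speed limits (rad/s): [2.57, 2.57, 3.14, 3.14, 3.14, 3.14].

INTERFACE

Orientations are given as a rotation vector (axis times angle).
In Python, from station import telemetry, vision, r, silhouettes, landmark_of gives the robot as it stands.
- The arm moves only by the shell command python3 -m jog 'ROWS' [OPENING] [FORCE]. ROWS is JSON, a list of rows, each a list of 2 entries, a list of its own where there are three numbers: the shift along the tool's x, y, z in units of 30 cm (1.0 is 30 cm), then the turn, a rotation vector about the tool's x, y, z in units of 360 degrees (1.0 is 360 degrees). In form: [[[tx, ty, tz], [ax, ay, az]], ...]. A call has 1 to 20 rows; each row is the pose to reach, as a shift and turn from the pose commanded when the call began, along the tool's axes at that moment, turning the shorter way round; what a row does not reach only later rows make up. A row lasts 1/12 s, in which the tool goes at most 41.7 mm and 7.16 degrees, less where a joint would pass 70% of its speed; a pose out of reach is approached as far as the arm can. A call with a number of a shift or a turn outside -1 to 1 is refused whole. A call with a gripper value outside its range is refused whole. OPENING is the opening, from -1 (shut) to 1 (fully open), set as the call begins (- or left out, the last holds). The fingers move at their own pace and stop on an object; FORCE is the grip in N (left out, the last holds). Time passes only in rows, so rows that repeat a pose let the fingers close. It gives the time, the measured TCP pose, the force, the opening and the grip force at its end, in the units of the state.
- telemetry.get_state(): the state, without advancing time (a new reading comes with each control period).
- vision.capture(name): name is "scene" or "top" or "wrist"; returns a dict with "color" (400x640x3 uint8, red, green, blue), "fx", "fy", "cx", "cy" (pixels), "origin" and "orientation" of the camera in the world. Camera axes: x right, y down, z forward; pixel columns grow to the right and rows downward; lengths in m; the calibration is good to about 2 mm. A picture is of the moment at which its call begins. There is no depth.
- r.close_job(): hands the job in; it is judged then, once.
Trained networks look in a picture, given as the dict that the camera call returned (one of the last four; its "shot" number tells which), for a name from the list of things; names that differ only in an ending like _2 or _b are one class to them, and where a whole thing is asked for, a point or a joint stands for the part that bears it (a point fixed in the world has none). Each returns a list of dicts, best first, with "conf" (0 to 1); they miss things now and then, are a little off and sometimes report something else, mostly with a low value. They report only what shows in the picture. A call takes as long as a camera call. They do not tell look-alikes from the thing itself.
- silhouettes(picture, target): "mask" (400x640 bool, what is visible of it) and "position" ([column, row] in pixels, amid what is visible of it).
- landmark_of(picture, target): "position" ([column, row] in pixels: a listed point, or the origin of a listed thing).
The state is a dict: "clock": time; "joints": joint angles; "joint_vel": joint speeds; "joint_torque": joint torques, N m; "tcp_pos": TCP position; "eef_rot": TCP orientation; "wrist_force": force on the tool from outside, world axes, zero at the start; "ft_torque": the same for the moment, N m; "opening": finger opening in m; "grasp_force": force on a finger pad.
Only numpy, scipy, OpenCV 4.12 (cv2) and the standard library are available. Lean on these libraries where they do the work, as an engineer would, in place of code of your own. Each camera call takes 0.05 s, during which the arm holds its last target. There are 200 camera calls.

## Working session

There is one attempt and no reset: what is moved stays moved. The work goes in short steps, Python scripts to look and compute and a shell command to move; the robot and the scene stay as the last step left them, time stands still between calls to the robot, and variables do not carry over. Pictures are saved under pics/ and viewed, at most 14 in all, crops included, and the job is handed in when it is done.

```bash
ls; mkdir -p pics; python3 - <<'E'
from station import telemetry, vision
import cv2
s=telemetry.get_state(); print(s)
for n in ["scene","top","wrist"]:
    p=vision.capture(n); cv2.imwrite(f"pics/{n}0.png",p["color"][:,:,::-1]); print(n,{k:v for k,v in p.items() if k!="color"})
E
```

```text
pics
{'clock': 0.0, 'joints': array([-1.46097999e+00,  2.76578142e-01,  1.50611085e+00, -1.41775572e-05,
        1.36071167e+00, -1.20992085e-01]), 'joint_vel': array([ 0.00017536,  0.00017859,  0.00233489,  0.00137336, -0.00192823,
        0.00074628]), 'joint_torque': array([-1.48568928e-03, -4.04583156e+01, -2.37227654e+01,  7.01098493e-02,
        3.46632977e-02, -1.25452902e-04]), 'tcp_pos': array([ 0.13146407, -0.55912758,  0.1740233 ]), 'eef_rot': array([-3.11889922e+00, -3.61545236e-01,  5.90293594e-06]), 'wrist_force': array([-0.49048197, -0.06726169,  0.35278823]), 'ft_torque': array([-0.0116765 , -0.01997549,  0.01030753]), 'grasp_force': 0.0, 'opening': 0.09402670274287203}
scene {'fx': 392.87067392446005, 'fy': 392.87067392446005, 'cx': 322.5750474297411, 'cy': 203.13866360187254, 'origin': array([ 1.18080762, -0.94400811,  1.05226001]), 'orientation': array([-2.19141802, -0.66891459,  0.32734246]), 'shot': 1}
top {'fx': 375.116577737202, 'fy': 375.116577737202, 'cx': 318.5319843640466, 'cy': 207.23452426230378, 'origin': array([ 4.00171824e-01, -6.76362873e-04,  1.46789028e+00]), 'orientation': array([-2.18128464,  2.19022392, -0.10083571]), 'shot': 2}
wrist {'fx': 316.15223924656055, 'fy': 316.15223924656055, 'cx': 319.7802110515487, 'cy': 204.0773919069133, 'origin': array([ 0.20585919, -0.54243212,  0.38400558]), 'orientation': array([ 2.2938852 , -1.81350667, -0.24394085]), 'shot': 3}
```

View pics/top0.png

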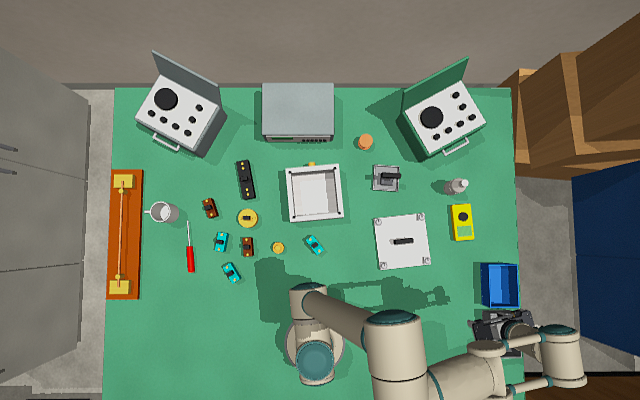

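View pics/scene0.png

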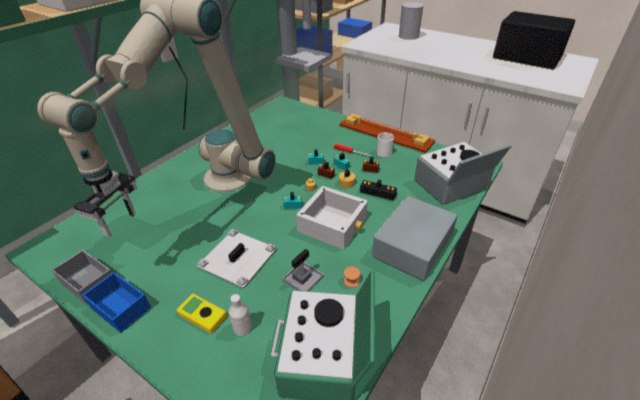

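The top view shows the chamber at about (314,192) and the cover at (402,241). The wrench is in its tray at (385,178), the long bar at (245,180) and the pot at (247,217). The two brown short bars are at (209,207) and (247,246). Turquoise look-alikes sit at (220,241), (231,272) and (314,244). I see no square block.

```bash
cat > h.py <<'E'
import numpy as np, cv2
from scipy.spatial.transform import Rotation as R
from scipy.optimize import minimize
from station import telemetry, vision, silhouettes, landmark_of
def box(lx,ly,z0,z1):
    return np.array([[sx*lx/2,sy*ly/2,z] for z in(z0,z1) for sx in(-1,1) for sy in(-1,1)])/1000
def cyl(d,z0,z1):
    a=np.arange(0,2*np.pi,.2); return np.array([[d/2*np.cos(t),d/2*np.sin(t),z] for z in(z0,z1) for t in a])/1000
tab=box(16,24,40,68)
M=dict(long_bar=[box(150,46,0,40),tab],square_block=[box(72,72,0,40),tab],round_pot=[cyl(72,0,40),tab],
 short_bar_a=[box(72,34,0,40),tab],chamber=[box(200,200,0,85)],
 cover=[box(200,200,0,8),box(158,158,-6,0),box(20,70,8,44)],
 wrench=[box(46,46,0,20),cyl(18,20,80),box(18,70,80,110)],handle=[box(18,70,80,110)],tab=[tab],chandle=[box(20,70,8,44)])
def proj(p,X):
    c=(np.asarray(X)-p["origin"])@R.from_rotvec(p["orientation"]).as_matrix()
    return np.c_[p["fx"]*c[:,0]/c[:,2]+p["cx"],p["fy"]*c[:,1]/c[:,2]+p["cy"]]
def back(p,uv,z):
    d=R.from_rotvec(p["orientation"]).apply([(uv[0]-p["cx"])/p["fx"],(uv[1]-p["cy"])/p["fy"],1.])
    return p["origin"]+d*(z-p["origin"][2])/d[2]
def render(p,parts,q,z0):
    im=np.zeros((400,640),np.uint8); Rz=R.from_euler("z",q[2])
    for P in parts:
        uv=proj(p,Rz.apply(P)+[q[0],q[1],z0])
        cv2.fillConvexPoly(im,cv2.convexHull(np.round(uv*16).astype(np.int32)),255,cv2.LINE_AA,4)
    return im/255.
def fit(p,name,mask,z0=0.,q0=None,yaws=np.arange(0,np.pi,np.pi/6)):
    b=lambda a:cv2.GaussianBlur(a.astype(np.float64),(0,0),1.5)
    m=b(mask); A=m.sum()
    if q0 is None:
        ys,xs=np.nonzero(mask); q0=back(p,(xs.mean(),ys.mean()),z0+.02)[:2]
    f=lambda q:((b(render(p,M[name],q,z0))-m)**2).sum()/A
    best=None
    for y in yaws:
        q=[q0[0],q0[1],y]
        s=minimize(f,q,method="Nelder-Mead",options=dict(initial_simplex=np.array([q,[q[0]+.01,q[1],y],[q[0],q[1]+.01,y],[q[0],q[1],y+.25]]),xatol=1e-4,fatol=1e-5))
        if best is None or s.fun<best.fun: best=s
    return best.x,best.fun
def mcol(p,m): return p["color"][m].mean(0).round()
E
python3 - <<'E'
from h import *
p=vision.capture("top")
for n in ["chamber","cover","wrench","tray","long_bar","square_block","round_pot","short_bar_a"]:
    L=landmark_of(p,n)
    print(n,[(np.round(l["position"]).tolist(),round(l["conf"],2),back(p,l["position"],0)[:2].round(3).tolist()) for l in L if l["conf"]>.2])
    if n=="tray":continue
    for s in silhouettes(p,n):
        if s["conf"]<.3: continue
        q,c=fit(p,n,s["mask"],.006 if n=="cover" else .004 if n=="wrench" else 0)
        print("  sil",round(s["conf"],2),mcol(p,s["mask"]),q.round(4),round(c,3))
E
```

```text
chamber [([313.0, 193.0], 0.93, [0.575, 0.004])]
  sil 0.72 [199. 197. 194.] [ 5.6760e-01 -4.0000e-04  1.6552e+00] 0.007
  sil 0.32 [195.  26.  14.] [0.3862 0.3915 0.2895] 15.932
cover [([400.0, 240.0], 0.72, [0.388, -0.335])]
  sil 0.92 [207. 206. 205.] [ 0.3848 -0.3398  0.1128] 0.02
wrench [([386.0, 177.0], 0.46, [0.638, -0.286])]
  sil 0.45 [63. 64. 65.] [ 0.6273 -0.2813  0.0509] 0.133
tray [([386.0, 180.0], 0.91, [0.625, -0.286]), ([363.0, 144.0], 0.48, [0.772, -0.196]), ([462.0, 222.0], 0.31, [0.458, -0.582])]
long_bar [([243.0, 180.0], 0.85, [0.627, 0.279]), ([387.0, 265.0], 0.59, [0.291, -0.284])]
  sil 0.86 [53. 52. 47.] [0.6256 0.2644 0.1915] 0.06
square_block []
round_pot [([249.0, 218.0], 0.72, [0.476, 0.254]), ([381.0, 221.0], 0.29, [0.463, -0.261])]
  sil 0.76 [196. 173.  69.] [0.4771 0.2539 0.1762] 0.05
short_bar_a [([214.0, 208.0], 0.72, [0.516, 0.391]), ([234.0, 271.0], 0.69, [0.272, 0.31]), ([248.0, 247.0], 0.64, [0.364, 0.257]), ([316.0, 243.0], 0.51, [0.377, -0.006]), ([224.0, 243.0], 0.5, [0.381, 0.35])]
  sil 0.75 [ 25. 148. 138.] [0.2687 0.3141 3.7215] 0.034
  sil 0.71 [142. 144. 143.] [ 0.6345 -0.2488 -0.199 ] 0.423
  sil 0.66 [102.  60.  31.] [0.3654 0.2544 0.1249] 0.04
  sil 0.63 [ 25. 154. 144.] [ 0.385   0.3541 -0.2304] 0.068
  sil 0.51 [95. 54. 27.] [0.5162 0.3985 0.4004] 0.036
  sil 0.48 [ 31. 167. 155.] [ 3.724e-01 -5.000e-04  6.412e-01] 0.018
  sil 0.36 [207. 206. 205.] [ 0.3717 -0.3925  3.3791] 0.811
```

```bash
cat >> h.py <<'E'
def cur():
    s=telemetry.get_state(); x=R.from_rotvec(s["eef_rot"]).as_matrix()[:,0]
    return np.r_[s["tcp_pos"],np.arctan2(x[1],x[0])]
def plan(calls,start=None):
    """calls: lists of (x,y,z,yaw of tool x); prints shift, turn about tool z and rows needed"""
    s=cur() if start is None else np.array(start,float); print("from",s.round(4))
    for c in calls:
        last=s
        for w in c:
            w=np.array(w,float); d=w[:3]-s[:3]; cs,sn=np.cos(s[3]),np.sin(s[3])
            t=np.array([cs*d[0]+sn*d[1],sn*d[0]-cs*d[1],-d[2]])/.3
            wr=lambda a:(a+np.pi)%(2*np.pi)-np.pi
            n=max(np.linalg.norm(w[:3]-last[:3])/.0417,abs(wr(w[3]-last[3]))/.125)
            j6=wr(np.arctan2(w[1],w[0])+np.pi/2-w[3])
            print("  ",t.round(4).tolist(),"turn",round(-wr(w[3]-s[3])/2/np.pi,4),"rows %.1f j6 %.2f"%(n,j6)); last=w
        print("  --"); s=w
E
python3 - <<'E'
from h import *
plan([[(.25,-.3,.3,.7)],[(.35,-.02,.3,1.2)],[(.45,.25,.3,1.76)]])
E
```

```text
from [ 0.1315 -0.5598  0.1749  0.2308]
   [0.5825, -0.7526, -0.417] turn -0.0747 rows 7.5 j6 -0.01
  --
   [0.8562, -0.4991, -0.0] turn -0.0796 rows 7.1 j6 0.31
  --
   [0.9596, -0.0154, -0.0] turn -0.0891 rows 6.9 j6 0.32
  --
```

```bash

python3 -m jog '[[[0.1,-0.1,-0.15],[0,0,0]],[[0.58,-0.75,-0.417],[0,0,-0.075]],[[0.58,-0.75,-0.417],[0,0,-0.075]],[[0.58,-0.75,-0.417],[0,0,-0.075]],[[0.58,-0.75,-0.417],[0,0,-0.075]],[[0.58,-0.75,-0.417],[0,0,-0.075]],[[0.58,-0.75,-0.417],[0,0,-0.075]],[[0.58,-0.75,-0.417],[0,0,-0.075]]]' 0 20
python3 -m jog '[[[0.856,-0.5,0],[0,0,-0.08]],[[0.856,-0.5,0],[0,0,-0.08]],[[0.856,-0.5,0],[0,0,-0.08]],[[0.856,-0.5,0],[0,0,-0.08]],[[0.856,-0.5,0],[0,0,-0.08]],[[0.856,-0.5,0],[0,0,-0.08]],[[0.856,-0.5,0],[0,0,-0.08]],[[0.856,-0.5,0],[0,0,-0.08]]]'
python3 -m jog '[[[0.96,-0.015,0],[0,0,-0.089]],[[0.96,-0.015,0],[0,0,-0.089]],[[0.96,-0.015,0],[0,0,-0.089]],[[0.96,-0.015,0],[0,0,-0.089]],[[0.96,-0.015,0],[0,0,-0.089]],[[0.96,-0.015,0],[0,0,-0.089]],[[0.96,-0.015,0],[0,0,-0.089]],[[0.96,-0.015,0],[0,0,-0.089]],[[0.96,-0.015,0],[0,0,-0.089]],[[0.96,-0.015,0],[0,0,-0.089]]]'
cat >> h.py <<'E'
Z0=dict(cover=.006,wrench=.004)
def survey(names,cam="wrist",save=None,z0=Z0,thr=.3):
    p=vision.capture(cam); out=[]
    if save: cv2.imwrite(f"pics/{save}.png",p["color"][:,:,::-1])
    for n in names:
        for s in silhouettes(p,n):
            if s["conf"]<thr: continue
            c=mcol(p,s["mask"])
            if n=="short_bar_a" and c[1]>c[0]: continue
            z=z0.get(n,0); q,e=fit(p,n,s["mask"],z)
            dark=s["mask"]&(p["color"].max(2)<55) 
            r=None
            if n in("round_pot","short_bar_a","square_block") and dark.sum()>15:
                dark=cv2.morphologyEx(dark.astype(np.uint8),cv2.MORPH_OPEN,np.ones((3,3)))
                if dark.sum()>15: r=fit(p,"tab",dark,z,q[:2])
            print(n,round(s["conf"],2),c,q.round(4),round(e,3),"tab",None if r is None else (r[0].round(4),round(r[1],3)))
            out.append((n,q,e,r))
    return p,out
E
python3 - <<'E'
from h import *
print(cur().round(4))
survey(["long_bar","round_pot","short_bar_a","square_block","chamber"],save="w1")
E
```

```text
clock: 1.62
tcp_pos: [0.2504, -0.2977, 0.302]
eef_rot: [2.947, 1.082, 0.003]
wrist_force: [-0.4, -0.6, 0.1]
opening: 0.0477
grasp_force: 0.0
clock: 2.28
tcp_pos: [0.3496, -0.014, 0.3003]
eef_rot: [-2.578, -1.792, -0.006]
wrist_force: [0.7, -0.6, 0.5]
opening: 0.0468
grasp_force: 0.0
clock: 3.12
tcp_pos: [0.4474, 0.2488, 0.2996]
eef_rot: [1.997, 2.425, -0.003]
wrist_force: [-0.1, -0.4, 1.0]
opening: 0.047
grasp_force: 0.0
[0.4474 0.2488 0.2996 1.7637]
long_bar 0.96 [53. 70. 57.] [0.6251 0.2642 3.3238] 0.017 tab None
round_pot 0.92 [181. 167.  92.] [0.4763 0.2535 2.6168] 0.02 tab None
short_bar_a 0.84 [97. 83. 58.] [0.3665 0.2525 3.2439] 0.028 tab None
short_bar_a 0.82 [80. 71. 50.] [0.5149 0.398  3.5152] 0.021 tab (array([0.5037, 0.3929, 2.4248]), np.float64(3.739))
chamber 0.9 [144. 146. 150.] [ 0.565  -0.001   0.0998] 1.15 tab None
```

View pics/w1.png

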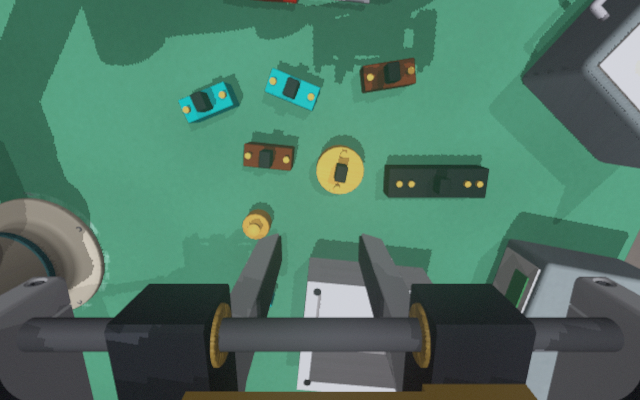

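Wrist view: long bar at (436,182), pot at (340,170), brown bars at (268,157) and (389,74), with the turquoise ones left out. The fits agree with the top camera to about 2 mm. I'll take the long bar first.

```bash

python3 - <<'E'
from h import *
plan([[(.6251,.2642,.13,1.753),(.6251,.2642,.045,1.753)],[(.6251,.2642,.17,1.753)]])
E
```

```text
from [0.4475 0.2488 0.3004 1.7622]
   [-0.0623, 0.5911, 0.5681] turn 0.0015 rows 5.9 j6 0.22
   [-0.0623, 0.5911, 0.8515] turn 0.0015 rows 2.0 j6 0.22
  --
   [0.0, 0.0, -0.4167] turn -0.0 rows 3.0 j6 0.22
  --
```

```bash

python3 -m jog '[[[-0.062,0.591,0.568],[0,0,0.0015]],[[-0.062,0.591,0.568],[0,0,0.0015]],[[-0.062,0.591,0.568],[0,0,0.0015]],[[-0.062,0.591,0.568],[0,0,0.0015]],[[-0.062,0.591,0.568],[0,0,0.0015]],[[-0.062,0.591,0.568],[0,0,0.0015]],[[-0.062,0.591,0.568],[0,0,0.0015]],[[-0.062,0.591,0.72],[0,0,0.0015]],[[-0.062,0.591,0.851],[0,0,0.0015]],[[-0.062,0.591,0.851],[0,0,0.0015]],[[-0.062,0.591,0.851],[0,0,0.0015]]]' 0 25
python3 -m jog '[[[0,0,0],[0,0,0]],[[0,0,0],[0,0,0]],[[0,0,0],[0,0,0]],[[0,0,0],[0,0,0]],[[0,0,0],[0,0,0]]]' -1 25
python3 -m jog '[[[0,0,-0.1],[0,0,0]],[[0,0,-0.2],[0,0,0]],[[0,0,-0.3],[0,0,0]],[[0,0,-0.417],[0,0,0]],[[0,0,-0.417],[0,0,0]]]'
python3 - <<'E'
from h import *
plan([[(.571,.1,.19,1.655)]])
E
```

```text
clock: 4.33
tcp_pos: [0.6229, 0.2647, 0.0433]
eef_rot: [-2.007, -2.413, 0.007]
wrist_force: [1.1, -0.4, -0.7]
opening: 0.0473
grasp_force: 0.0
clock: 4.75
tcp_pos: [0.6259, 0.266, 0.0464]
eef_rot: [2.007, 2.415, 0.004]
wrist_force: [-0.4, 0.1, 0.9]
opening: 0.0171
grasp_force: 0.0
clock: 5.17
tcp_pos: [0.6294, 0.2672, 0.1785]
eef_rot: [2.003, 2.41, 0.019]
wrist_force: [0.5, 0.7, 1.0]
opening: 0.0003
grasp_force: 0.0
from [0.6294 0.2672 0.1785 1.7546]
   [-0.5123, -0.2933, -0.0382] turn 0.0159 rows 4.3 j6 0.09
  --
```

```bash

python3 -m jog '[[[0,0,-0.1],[0,0,0]],[[0,0,-0.1],[0,0,0]],[[0,0,-0.1],[0,0,0]],[[0,0,-0.1],[0,0,0]],[[0,0,-0.1],[0,0,0]],[[0,0,-0.1],[0,0,0]]]' 0 25
python3 - <<'E'
from h import *
p,o=survey(["long_bar"],"wrist",save="w2"); survey(["long_bar"],"top")
plan([[(*o[0][1][:2],.13,1.753),(*o[0][1][:2],.045,1.753)]])
E
```

```text
clock: 5.67
tcp_pos: [0.6243, 0.2655, 0.198]
eef_rot: [-2.007, -2.415, 0.004]
wrist_force: [0.3, -0.1, 0.4]
opening: 0.0372
grasp_force: 0.0
long_bar 0.63 [57. 74. 63.] [0.6257 0.2635 0.1965] 0.015 tab None
long_bar 0.83 [52. 55. 47.] [0.6232 0.2641 0.1692] 0.036 tab None
long_bar 0.52 [180. 178. 178.] [ 0.4546 -0.2256  1.8526] 6.787 tab None
from [0.6249 0.2656 0.1989 1.7545]
   [-0.0074, 0.0014, 0.2298] turn 0.0002 rows 1.7 j6 0.22
   [-0.0074, 0.0014, 0.5131] turn 0.0002 rows 2.0 j6 0.22
  --
```

The fingers were still closing when I lifted, and the bar hasn't moved. I'll retry with a longer close.

```bash

python3 -m jog '[[[-0.005,0,0.23],[0,0,0]],[[-0.005,0,0.23],[0,0,0]],[[-0.005,0,0.4],[0,0,0]],[[-0.005,0,0.513],[0,0,0]],[[-0.005,0,0.513],[0,0,0]],[[-0.005,0,0.513],[0,0,0]]]' 0 25
python3 -m jog '[[[0,0,0],[0,0,0]],[[0,0,0],[0,0,0]],[[0,0,0],[0,0,0]],[[0,0,0],[0,0,0]],[[0,0,0],[0,0,0]],[[0,0,0],[0,0,0]],[[0,0,0],[0,0,0]],[[0,0,0],[0,0,0]],[[0,0,0],[0,0,0]]]' -1 25
python3 -m jog '[[[0,0,-0.1],[0,0,0]],[[0,0,-0.2],[0,0,0]],[[0,0,-0.3],[0,0,0]],[[0,0,-0.417],[0,0,0]],[[0,0,-0.417],[0,0,0]],[[0,0,-0.417],[0,0,0]]]'
python3 - <<'E'
from h import *
plan([[(.571,.1,.19,1.655)]])
E
```

```text
clock: 6.37
tcp_pos: [0.6234, 0.2635, 0.0434]
eef_rot: [-2.006, -2.413, 0.008]
wrist_force: [-0.3, -0.1, 0.6]
opening: 0.0467
grasp_force: 0.0
clock: 7.12
tcp_pos: [0.6254, 0.2642, 0.0458]
eef_rot: [2.008, 2.416, -0.0]
wrist_force: [-0.6, 0.1, -0.5]
opening: 0.0002
grasp_force: 0.0
clock: 7.62
tcp_pos: [0.6269, 0.2647, 0.1737]
eef_rot: [2.006, 2.414, 0.007]
wrist_force: [-0.2, 0.2, -0.2]
opening: 0.0002
grasp_force: 0.0
from [0.6269 0.2647 0.1737 1.7545]
   [-0.5058, -0.2835, -0.0545] turn 0.0158 rows 4.2 j6 0.09
  --
```

```bash

python3 - <<'E'
from h import *
p=vision.capture("scene"); a=p["color"][100:260,300:500,::-1]; a=cv2.resize(a,(600,480),interpolation=cv2.INTER_CUBIC)
p=vision.capture("wrist"); print(cur()); 
for z in (0,.046): print(proj(p,[[*cur()[:2],z]]))
b=p["color"][:,:,::-1]
cv2.imwrite("pics/s2.png",a); cv2.imwrite("pics/w3.png",b)
E
```

```text
[0.62466776 0.26399522 0.16987377 1.75446057]
[[318.81558909 182.20000979]]
[[318.75666781 190.52543387]]
```

View pics/s2.png

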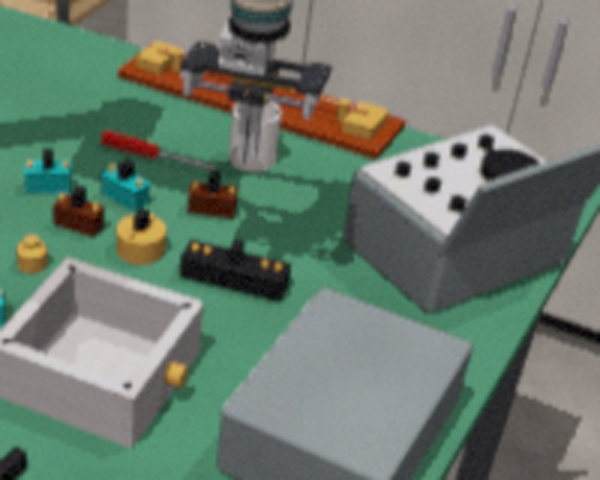

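View pics/w3.png

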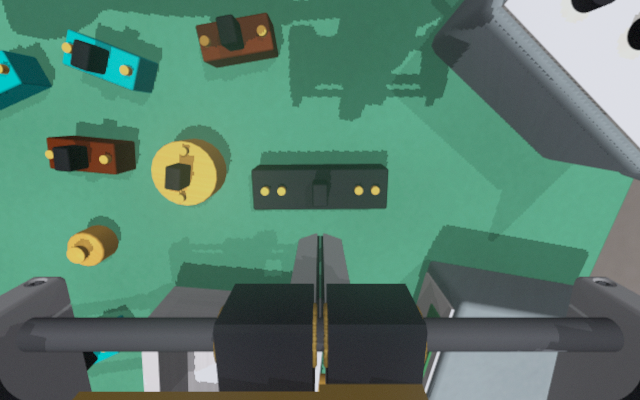

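```bash

python3 - <<'E'
from h import *
p=vision.capture("wrist");s=cur(); print(s,telemetry.get_state()["opening"])
T=R.from_rotvec(telemetry.get_state()["eef_rot"]).as_matrix()
for d in (0,-.019,-.04): print(proj(p,[s[:3]+T@[0,0,d]]),proj(p,[s[:3]+T@[.008,0,d]]))
t=vision.capture("top"); print("top tcp",proj(t,[s[:3]]),"bar",proj(t,[[.6251,.2642,.068]]))
for q in (p,t):
  for l in landmark_of(q,"long_bar")[:1]: print(l["position"],back(q,l["position"],0))
cv2.imwrite("pics/t2.png",cv2.resize(t["color"][130:230,200:300,::-1],(500,500)))
E
```

```text
[0.62429261 0.26384495 0.1691559  1.75443307] 0.00033631823974972013
[[319.16083692 229.65258938]] [[319.17670259 218.86275777]]
[[319.16263444 239.65591064]] [[319.17995264 227.99480105]]
[[319.16503634 253.02262724]] [[319.18430411 240.22162012]]
top tcp [[238.22080486 173.48708314]] bar [[243.56355313 177.85528389]]
[319.9, 182.9] [0.62478294 0.26325263 0.        ]
```

View pics/t2.png

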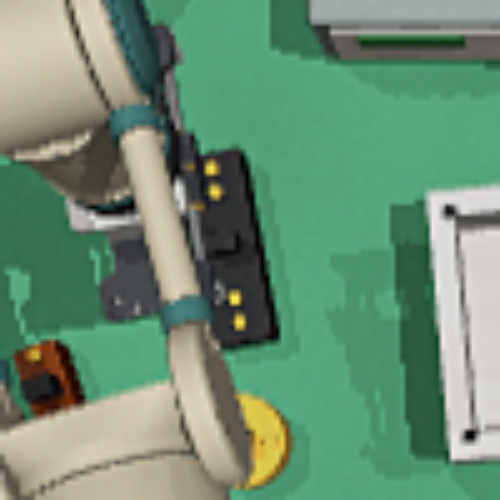

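```bash

python3 - <<'E'
from h import *
p=vision.capture("scene");s=cur()
for d in (0,.019,.03,.097): print(d,(proj(p,[s[:3]+[0,0,d]])-[350,100])*8)
cv2.imwrite("pics/s3.png",cv2.resize(p["color"][100:170,350:430,::-1],(640,560),interpolation=cv2.INTER_CUBIC))
E
```

```text
0 [[242.91672435 484.53948601]]
0.019 [[246.08958382 452.53265202]]
0.03 [[247.94936524 433.77174696]]
0.097 [[259.65417526 315.6972106 ]]
```

View pics/s3.png

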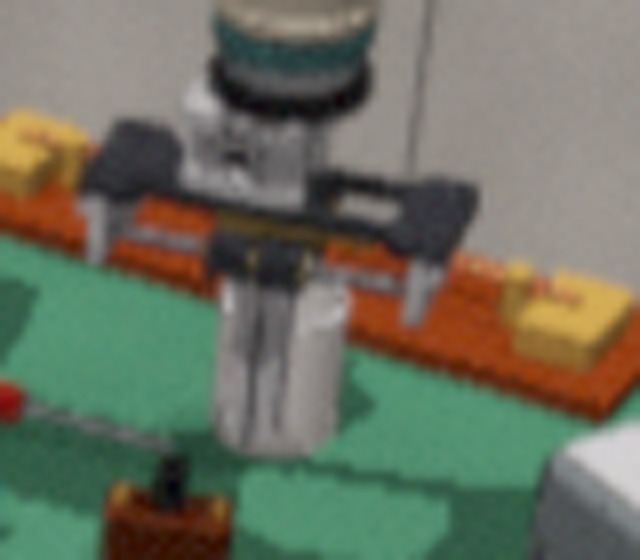

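```bash

python3 - <<'E'
from h import *
p=vision.capture("wrist"); s=vision.capture("scene")
def ray(p,uv): return p["origin"], R.from_rotvec(p["orientation"]).apply([(uv[0]-p["cx"])/p["fx"],(uv[1]-p["cy"])/p["fy"],1.])
o1,d1=ray(p,(320,235)); o2,d2=ray(s,(382.2,154))
k=np.linalg.lstsq(np.c_[d1,-d2],o2-o1,rcond=None)[0]
a,b=o1+k[0]*d1,o2+k[1]*d2; print(a,b,cur())
x,y=.6251,.2642
plan([[(x,y,.06,1.753),(x,y,.035,1.753)]])
E
```

```text
[0.62368048 0.27064859 0.19693739] [0.62622649 0.27166504 0.19673132] [0.62501897 0.26409114 0.16992021 1.75445259]
from [0.625  0.2641 0.1699 1.7545]
   [0.0003, 0.0003, 0.3664] turn 0.0002 rows 2.6 j6 0.22
   [0.0003, 0.0003, 0.4497] turn 0.0002 rows 0.6 j6 0.22
  --
```

Triangulating the fingertips from the two cameras puts them about 27 mm above the reported TCP. That explains the miss, so I'll go deeper while watching the force.

```bash

python3 -m jog '[[[0,0,0],[0,0,0]],[[0,0,0],[0,0,0]],[[0,0,0],[0,0,0]],[[0,0,0],[0,0,0]],[[0,0,0.3],[0,0,0]],[[0,0,0.366],[0,0,0]],[[0,0,0.45],[0,0,0]],[[0,0,0.45],[0,0,0]],[[0,0,0.45],[0,0,0]]]' 0 25
python3 -m jog '[[[0,0,0.025],[0,0,0]],[[0,0,0.043],[0,0,0]],[[0,0,0.043],[0,0,0]],[[0,0,0.043],[0,0,0]]]'
```

```text
clock: 8.82
tcp_pos: [0.6224, 0.2633, 0.0323]
eef_rot: [-2.006, -2.412, 0.011]
wrist_force: [0.8, -0.2, 0.4]
opening: 0.0469
grasp_force: 0.0
clock: 9.15
tcp_pos: [0.6266, 0.2646, 0.0247]
eef_rot: [2.007, 2.415, 0.004]
wrist_force: [-0.4, -0.1, -1.2]
opening: 0.0471
grasp_force: 0.0
```

```bash

python3 -m jog '[[[0,0,0.014],[0,0,0]],[[0,0,0.014],[0,0,0]],[[0,0,0.014],[0,0,0]],[[0,0,0.014],[0,0,0]],[[0,0,0.014],[0,0,0]],[[0,0,0.014],[0,0,0]],[[0,0,0.014],[0,0,0]],[[0,0,0.014],[0,0,0]],[[0,0,0.014],[0,0,0]],[[0,0,0.014],[0,0,0]]]' -1 25
python3 -m jog '[[[0,0,-0.1],[0,0,0]],[[0,0,-0.2],[0,0,0]],[[0,0,-0.3],[0,0,0]],[[0,0,-0.45],[0,0,0]],[[0,0,-0.45],[0,0,0]],[[0,0,-0.45],[0,0,0]]]'
python3 - <<'E'
from h import *
p,o=survey(["long_bar"],save="w4",z0=dict(long_bar=.135))
plan([[(.571,.1,.19,1.655)]])
E
```

```text
clock: 9.98
tcp_pos: [0.6256, 0.2643, 0.019]
eef_rot: [2.008, 2.416, 0.001]
wrist_force: [-0.1, -0.6, 0.5]
opening: 0.0161
grasp_force: 25.0
clock: 10.48
tcp_pos: [0.627, 0.2648, 0.1562]
eef_rot: [2.006, 2.413, 0.007]
wrist_force: [0.4, 0.1, -3.2]
opening: 0.0159
grasp_force: 25.0
long_bar 0.74 [61. 69. 59.] [0.627  0.2639 0.1909] 0.11 tab None
from [0.6238 0.2637 0.1515 1.7544]
   [-0.5044, -0.2727, -0.1282] turn 0.0158 rows 4.2 j6 0.09
  --
```

```bash

python3 -m jog '[[[-0.504,-0.27,-0.15],[0,0,0.0158]],[[-0.504,-0.27,-0.15],[0,0,0.0158]],[[-0.504,-0.27,-0.15],[0,0,0.0158]],[[-0.504,-0.27,-0.15],[0,0,0.0158]],[[-0.504,-0.27,-0.15],[0,0,0.0158]],[[-0.504,-0.27,-0.15],[0,0,0.0158]],[[-0.504,-0.27,-0.15],[0,0,0.0158]]]'
python3 - <<'E'
from h import *
survey(["chamber"],"scene"); survey(["chamber"],"top");survey(["chamber"],"wrist",save="w5")
c=(.567,0,.0844); 
E
```

```text
clock: 11.17
tcp_pos: [0.5722, 0.1007, 0.1967]
eef_rot: [-2.126, -2.309, 0.003]
wrist_force: [0.5, -0.1, -4.2]
opening: 0.0155
grasp_force: 25.0
chamber 0.59 [151. 145. 144.] [ 5.68e-01 -4.00e-04  9.40e-02] 0.008 tab None
chamber 0.97 [192. 191. 187.] [ 0.5675 -0.0164  0.1228] 0.158 tab None
chamber 0.7 [151. 153. 154.] [ 5.699e-01 -4.000e-04  7.430e-02] 5.912 tab None
```

```bash
cat >> h.py <<'E'
C=np.array([.568,-.0004]); CY=.088
def slot(x,y):
    c,s=np.cos(CY),np.sin(CY); return C[0]+c*x-s*y, C[1]+s*x+c*y
SL=dict(bar=(0,.054),pot=(-.040,-.020),s1=(.040,-.002),s2=(.040,-.050))
E
python3 - <<'E'
from h import *
q=slot(*SL["bar"]); print(q)
plan([[(*q,.19,CY+np.pi/2),(*q,.06,CY+np.pi/2),(*q,.0265,CY+np.pi/2)]])
E
```

```text
(np.float64(0.5632541308736442), np.float64(0.05339104689663051))
from [0.5733 0.1019 0.1979 1.6567]
   [-0.1583, -0.0472, 0.0262] turn -0.0003 rows 1.2 j6 0.01
   [-0.1583, -0.0472, 0.4595] turn -0.0003 rows 3.1 j6 0.01
   [-0.1583, -0.0472, 0.5712] turn -0.0003 rows 0.8 j6 0.01
  --
```

```bash

python3 -m jog '[[[-0.158,-0.047,0.026],[0,0,0]],[[-0.158,-0.047,0.026],[0,0,0]],[[-0.158,-0.047,0.026],[0,0,0]],[[-0.158,-0.047,0.15],[0,0,0]],[[-0.158,-0.047,0.25],[0,0,0]],[[-0.158,-0.047,0.35],[0,0,0]],[[-0.158,-0.047,0.45],[0,0,0]],[[-0.158,-0.047,0.5],[0,0,0]],[[-0.158,-0.047,0.54],[0,0,0]],[[-0.158,-0.047,0.572],[0,0,0]],[[-0.158,-0.047,0.572],[0,0,0]],[[-0.158,-0.047,0.572],[0,0,0]]]'
python3 -c "from station import telemetry as t;s=t.get_state();print(s['wrist_force'],s['tcp_pos'])"
```

```text
clock: 12.47
tcp_pos: [0.564, 0.0531, 0.0273]
eef_rot: [2.125, 2.314, 0.001]
wrist_force: [0.1, -0.3, -3.8]
opening: 0.0156
grasp_force: 25.0
[ 0.1419753  -0.33889144 -3.83175839] [0.56396404 0.05305533 0.02730168]
```

```bash

python3 -m jog '[[[0,0,0.004],[0,0,0]],[[0,0,0.004],[0,0,0]],[[0,0,0.004],[0,0,0]],[[0,0,0.004],[0,0,0]],[[0,0,-0.1],[0,0,0]],[[0,0,-0.25],[0,0,0]],[[0,0,-0.35],[0,0,0]],[[0,0,-0.45],[0,0,0]],[[0,0,-0.5],[0,0,0]],[[0,0,-0.5],[0,0,0]]]' -0.4
python3 - <<'E'
from h import *
plan([[(.46,.25,.25,1.7)]])
E
```

```text
clock: 13.3
tcp_pos: [0.5664, 0.0522, 0.1822]
eef_rot: [2.121, 2.307, 0.01]
wrist_force: [0.5, 0.2, 1.1]
opening: 0.028
grasp_force: 0.0
from [0.5664 0.0522 0.1822 1.655 ]
   [0.6867, -0.2979, -0.226] turn -0.0072 rows 5.6 j6 0.37
  --
```

```bash

python3 -m jog '[[[0.687,-0.298,-0.226],[0,0,-0.007]],[[0.687,-0.298,-0.226],[0,0,-0.007]],[[0.687,-0.298,-0.226],[0,0,-0.007]],[[0.687,-0.298,-0.226],[0,0,-0.007]],[[0.687,-0.298,-0.226],[0,0,-0.007]],[[0.687,-0.298,-0.226],[0,0,-0.007]],[[0.687,-0.298,-0.226],[0,0,-0.007]],[[0.687,-0.298,-0.226],[0,0,-0.007]]]' 0
python3 - <<'E'
from h import *
p,o=survey(["round_pot","short_bar_a"],save="w6")
print([p["color"][172+i,341] for i in range(-3,4,3)])
s=[s for s in silhouettes(p,"round_pot")][0]["mask"]
v=p["color"].max(2); print(np.percentile(v[s],[1,5,10,20,40]))
d=(s&(v<90)).astype(np.uint8); n,l,st,ce=cv2.connectedComponentsWithStats(d); k=1+st[1:,4].argmax(); print(st[k],cv2.minAreaRect(np.argwhere(l==k)[:,::-1].astype(np.float32)))
print(fit(p,"tab",l==k,0,o[0][1][:2]))
E
```

```text
clock: 13.97
tcp_pos: [0.4561, 0.2508, 0.2443]
eef_rot: [2.071, 2.362, -0.002]
wrist_force: [0.5, -0.1, 0.6]
opening: 0.047
grasp_force: 0.0
round_pot 0.6 [178. 164.  89.] [0.4764 0.2537 0.7419] 0.014 tab None
short_bar_a 0.83 [72. 65. 46.] [0.515  0.3981 0.3577] 0.022 tab (array([0.5099, 0.3925, 0.925 ]), np.float64(1.115))
short_bar_a 0.69 [91. 78. 54.] [0.3673 0.2522 3.2157] 0.021 tab None
[array([108,  96,  56], dtype=uint8), array([60, 70, 53], dtype=uint8), array([68, 78, 64], dtype=uint8)]
[ 68.  77.  79. 162. 202.]
[330 169  14  21 254] ((336.5, 179.0), (20.0, 13.0), 90.0)
(array([0.47650982, 0.2541793 , 3.30757268]), np.float64(0.10708387896250544))
```

```bash

python3 - <<'E'
from h import *
x,y=.4764,.2538; q=slot(*SL["pot"]); Y=CY+np.pi/2
plan([[(x,y,.08,1.726),(x,y,.019,1.726)],[(x,y,.19,1.726),(*q,.19,Y)],[(*q,.06,Y),(*q,.0265,Y)]])
E
```

```text
from [0.4571 0.2488 0.2438 1.6974]
   [0.0084, 0.0659, 0.5462] turn -0.0046 rows 4.0 j6 0.33
   [0.0084, 0.0659, 0.7495] turn -0.0046 rows 1.5 j6 0.33
  --
   [0.0, 0.0, -0.57] turn -0.0 rows 4.1 j6 0.33
   [-0.9419, 0.0332, -0.57] turn 0.0107 rows 6.8 j6 -0.13
  --
   [0.0, 0.0, 0.4333] turn -0.0 rows 3.1 j6 -0.13
   [0.0, 0.0, 0.545] turn -0.0 rows 0.8 j6 -0.13
  --
```

```bash

python3 -m jog '[[[0.008,0.066,0.3],[0,0,-0.0046]],[[0.008,0.066,0.45],[0,0,-0.0046]],[[0.008,0.066,0.546],[0,0,-0.0046]],[[0.008,0.066,0.546],[0,0,-0.0046]],[[0.008,0.066,0.546],[0,0,-0.0046]],[[0.008,0.066,0.546],[0,0,-0.0046]],[[0.008,0.066,0.65],[0,0,-0.0046]],[[0.008,0.066,0.75],[0,0,-0.0046]],[[0.008,0.066,0.75],[0,0,-0.0046]],[[0.008,0.066,0.75],[0,0,-0.0046]]]' 0 25
python3 -m jog '[[[0,0,0],[0,0,0]],[[0,0,0],[0,0,0]],[[0,0,0],[0,0,0]],[[0,0,0],[0,0,0]],[[0,0,0],[0,0,0]],[[0,0,0],[0,0,0]],[[0,0,0],[0,0,0]],[[0,0,0],[0,0,0]],[[0,0,0],[0,0,0]]]' -1 25
python3 -m jog '[[[0,0,-0.1],[0,0,0]],[[0,0,-0.2],[0,0,0]],[[0,0,-0.3],[0,0,0]],[[0,0,-0.4],[0,0,0]],[[0,0,-0.5],[0,0,0]],[[0,0,-0.57],[0,0,0]],[[0,0,-0.57],[0,0,0]]]'
python3 - <<'E'
from h import *
q=slot(*SL["pot"]); Y=CY+np.pi/2
plan([[(*q,.19,Y)],[(*q,.06,Y),(*q,.0265,Y)]])
E
```

```text
clock: 15.0
tcp_pos: [0.4772, 0.255, 0.0216]
eef_rot: [2.04, 2.388, 0.001]
wrist_force: [0.8, 0.6, 0.1]
opening: 0.0468
grasp_force: 0.0
clock: 15.75
tcp_pos: [0.4763, 0.2553, 0.021]
eef_rot: [2.04, 2.389, 0.001]
wrist_force: [-2.2, -0.7, 6.6]
opening: 0.0171
grasp_force: 23.4
clock: 16.33
tcp_pos: [0.4788, 0.2562, 0.1951]
eef_rot: [2.037, 2.386, 0.011]
wrist_force: [1.3, -0.3, -3.9]
opening: 0.0155
grasp_force: 25.0
from [0.4788 0.2562 0.1951 1.7283]
   [-0.9486, 0.0219, 0.0169] turn 0.0111 rows 6.8 j6 -0.13
  --
   [0.0, 0.0, 0.4333] turn -0.0 rows 3.1 j6 -0.13
   [0.0, 0.0, 0.545] turn -0.0 rows 0.8 j6 -0.13
  --
```

```bash

python3 -m jog '[[[-0.948,0.022,0.01],[0,0,0.011]],[[-0.948,0.022,0.01],[0,0,0.011]],[[-0.948,0.022,0.01],[0,0,0.011]],[[-0.948,0.022,0.01],[0,0,0.011]],[[-0.948,0.022,0.01],[0,0,0.011]],[[-0.948,0.022,0.01],[0,0,0.011]],[[-0.948,0.022,0.01],[0,0,0.011]],[[-0.948,0.022,0.01],[0,0,0.011]],[[-0.948,0.022,0.01],[0,0,0.011]],[[-0.948,0.022,0.01],[0,0,0.011]]]'
python3 - <<'E'
from h import *
q=slot(*SL["pot"]); Y=CY+np.pi/2
plan([[(*q,.06,Y),(*q,.028,Y)]])
E
```

```text
clock: 17.17
tcp_pos: [0.5258, -0.0242, 0.186]
eef_rot: [-2.12, -2.313, 0.002]
wrist_force: [0.5, 1.0, -4.8]
opening: 0.0155
grasp_force: 25.0
from [ 0.5258 -0.0242  0.186   1.658 ]
   [0.0001, 0.0136, 0.4199] turn -0.0001 rows 3.0 j6 -0.13
   [0.0001, 0.0136, 0.5266] turn -0.0001 rows 0.8 j6 -0.13
  --
```

```bash

python3 -m jog '[[[0,0.01,0.1],[0,0,0]],[[0,0.01,0.2],[0,0,0]],[[0,0.01,0.3],[0,0,0]],[[0,0.01,0.42],[0,0,0]],[[0,0.01,0.47],[0,0,0]],[[0,0.01,0.51],[0,0,0]],[[0,0.01,0.526],[0,0,0]],[[0,0.01,0.526],[0,0,0]],[[0,0.01,0.526],[0,0,0]]]'
python3 -m jog '[[[0,0,0],[0,0,0]],[[0,0,0],[0,0,0]],[[0,0,0],[0,0,0]],[[0,0,0],[0,0,0]],[[0,0,-0.1],[0,0,0]],[[0,0,-0.25],[0,0,0]],[[0,0,-0.35],[0,0,0]],[[0,0,-0.45],[0,0,0]],[[0,0,-0.5],[0,0,0]],[[0,0,-0.5],[0,0,0]]]' -0.4
python3 - <<'E'
from h import *
plan([[(.37,.18,.22,1.7)]])
E
```

```text
clock: 17.92
tcp_pos: [0.5303, -0.0234, 0.0303]
eef_rot: [2.119, 2.319, 0.0]
wrist_force: [0.6, -0.4, -4.2]
opening: 0.0159
grasp_force: 25.0
clock: 18.75
tcp_pos: [0.5333, -0.0251, 0.1849]
eef_rot: [2.116, 2.311, 0.008]
wrist_force: [-0.4, -0.2, 0.2]
opening: 0.0282
grasp_force: 0.0
from [ 0.5333 -0.0251  0.1849  1.6587]
   [0.729, -0.4821, -0.1169] turn -0.0066 rows 6.3 j6 0.32
  --
```

```bash

python3 -m jog '[[[0.729,-0.482,-0.117],[0,0,-0.0066]],[[0.729,-0.482,-0.117],[0,0,-0.0066]],[[0.729,-0.482,-0.117],[0,0,-0.0066]],[[0.729,-0.482,-0.117],[0,0,-0.0066]],[[0.729,-0.482,-0.117],[0,0,-0.0066]],[[0.729,-0.482,-0.117],[0,0,-0.0066]],[[0.729,-0.482,-0.117],[0,0,-0.0066]],[[0.729,-0.482,-0.117],[0,0,-0.0066]],[[0.729,-0.482,-0.117],[0,0,-0.0066]]]' 0
python3 - <<'E'
from h import *
p,o=survey(["short_bar_a"],save="w7")
o=min(o,key=lambda t:np.hypot(t[1][0]-.367,t[1][1]-.252)); x,y,a=o[1]; a=(a+np.pi/2)%np.pi-np.pi/2; T=a+np.pi/2
plan([[(x,y,.08,T),(x,y,.018,T)],[(x,y,.19,T)]])
E
```

```text
clock: 19.5
tcp_pos: [0.3664, 0.1806, 0.2146]
eef_rot: [2.07, 2.363, -0.002]
wrist_force: [0.1, -0.5, 0.0]
opening: 0.047
grasp_force: 0.0
short_bar_a 0.87 [73. 55. 36.] [0.5161 0.3999 0.3499] 0.005 tab (array([0.5162, 0.4012, 0.4362]), np.float64(0.528))
short_bar_a 0.58 [98. 77. 54.] [0.3663 0.2529 3.2376] 0.016 tab None
from [0.3674 0.1798 0.2145 1.6998]
   [0.2423, 0.0277, 0.4484] turn 0.0052 rows 3.7 j6 0.51
   [0.2423, 0.0277, 0.655] turn 0.0052 rows 1.5 j6 0.51
  --
   [0.0, 0.0, -0.5733] turn -0.0 rows 4.1 j6 0.51
  --
```

```bash

python3 -m jog '[[[0.242,0.028,0.3],[0,0,0.005]],[[0.242,0.028,0.448],[0,0,0.005]],[[0.242,0.028,0.448],[0,0,0.005]],[[0.242,0.028,0.448],[0,0,0.005]],[[0.242,0.028,0.448],[0,0,0.005]],[[0.242,0.028,0.448],[0,0,0.005]],[[0.242,0.028,0.55],[0,0,0.005]],[[0.242,0.028,0.655],[0,0,0.005]],[[0.242,0.028,0.655],[0,0,0.005]],[[0.242,0.028,0.655],[0,0,0.005]]]' 0 25
python3 -m jog '[[[0,0,0],[0,0,0]],[[0,0,0],[0,0,0]],[[0,0,0],[0,0,0]],[[0,0,0],[0,0,0]],[[0,0,0],[0,0,0]],[[0,0,0],[0,0,0]],[[0,0,0],[0,0,0]],[[0,0,0],[0,0,0]],[[0,0,0],[0,0,0]],[[0,0,0],[0,0,0]]]' -1 25
python3 -m jog '[[[0,0,-0.1],[0,0,0]],[[0,0,-0.2],[0,0,0]],[[0,0,-0.3],[0,0,0]],[[0,0,-0.4],[0,0,0]],[[0,0,-0.5],[0,0,0]],[[0,0,-0.57],[0,0,0]],[[0,0,-0.57],[0,0,0]]]'
python3 - <<'E'
from h import *
q=slot(*SL["s1"]); Y=CY+np.pi/2
plan([[(.48,.12,.19,Y)],[(*q,.19,Y)]])
E
```

```text
clock: 20.43
tcp_pos: [0.3667, 0.2527, 0.0196]
eef_rot: [2.111, 2.326, -0.001]
wrist_force: [0.5, -0.7, 1.0]
opening: 0.047
grasp_force: 0.0
clock: 21.27
tcp_pos: [0.3668, 0.254, 0.0195]
eef_rot: [2.109, 2.327, 0.002]
wrist_force: [0.9, -0.6, 6.8]
opening: 0.0161
grasp_force: 25.0
clock: 21.85
tcp_pos: [0.3681, 0.255, 0.1934]
eef_rot: [2.108, 2.326, 0.011]
wrist_force: [0.6, 0.6, -1.3]
opening: 0.0157
grasp_force: 25.0
from [0.3681 0.255  0.1934 1.6692]
   [-0.4845, 0.3268, 0.0114] turn 0.0017 rows 4.2 j6 0.16
  --
   [-0.4322, 0.3903, -0.0] turn -0.0 rows 4.2 j6 -0.09
  --
```

```bash

python3 -m jog '[[[-0.484,0.327,0],[0,0,0.0017]],[[-0.484,0.327,0],[0,0,0.0017]],[[-0.484,0.327,0],[0,0,0.0017]],[[-0.484,0.327,0],[0,0,0.0017]],[[-0.916,0.717,0],[0,0,0.0017]],[[-0.916,0.717,0],[0,0,0.0017]],[[-0.916,0.717,0],[0,0,0.0017]],[[-0.916,0.717,0],[0,0,0.0017]],[[-0.916,0.717,0],[0,0,0.0017]],[[-0.916,0.717,0],[0,0,0.0017]],[[-0.916,0.717,0],[0,0,0.0017]],[[-0.916,0.717,0],[0,0,0.0017]]]'
python3 - <<'E'
from h import *
q=slot(*SL["s1"]); Y=CY+np.pi/2
plan([[(*q,.06,Y),(*q,.0265,Y)]])
E
```

```text
clock: 22.85
tcp_pos: [0.6049, 0.0023, 0.1879]
eef_rot: [-2.119, -2.314, 0.003]
wrist_force: [-0.2, -0.6, -2.4]
opening: 0.0157
grasp_force: 25.0
from [0.6049 0.0023 0.1879 1.6586]
   [-0.0047, 0.01, 0.4263] turn -0.0 rows 3.1 j6 -0.09
   [-0.0047, 0.01, 0.538] turn -0.0 rows 0.8 j6 -0.09
  --
```

```bash

python3 -m jog '[[[-0.005,0.006,0.1],[0,0,0]],[[-0.005,0.006,0.2],[0,0,0]],[[-0.005,0.006,0.3],[0,0,0]],[[-0.005,0.006,0.42],[0,0,0]],[[-0.005,0.006,0.47],[0,0,0]],[[-0.005,0.006,0.51],[0,0,0]],[[-0.005,0.006,0.537],[0,0,0]],[[-0.005,0.006,0.537],[0,0,0]],[[-0.005,0.006,0.537],[0,0,0]]]'
python3 -m jog '[[[0,0,0],[0,0,0]],[[0,0,0],[0,0,0]],[[0,0,0],[0,0,0]],[[0,0,0],[0,0,0]],[[0,0,-0.1],[0,0,0]],[[0,0,-0.25],[0,0,0]],[[0,0,-0.35],[0,0,0]],[[0,0,-0.45],[0,0,0]],[[0,0,-0.5],[0,0,0]],[[0,0,-0.5],[0,0,0]]]' -0.4
python3 - <<'E'
from h import *
plan([[(.48,.15,.22,1.8)],[(.5,.3,.22,1.93)]])
E
```

```text
clock: 23.6
tcp_pos: [0.6083, 0.0009, 0.0291]
eef_rot: [-2.121, -2.318, 0.0]
wrist_force: [-0.3, 0.3, -2.6]
opening: 0.0159
grasp_force: 25.0
clock: 24.43
tcp_pos: [0.6118, -0.0004, 0.1839]
eef_rot: [2.117, 2.311, 0.009]
wrist_force: [-0.4, -0.7, -0.4]
opening: 0.028
grasp_force: 0.0
from [ 6.1180e-01 -4.0000e-04  1.8390e-01  1.6582e+00]
   [0.5377, -0.394, -0.1203] turn -0.0226 rows 4.9 j6 0.07
  --
   [0.4718, 0.1785, -0.0] turn -0.0207 rows 3.6 j6 0.18
  --
```

```bash

python3 -m jog '[[[0.538,-0.394,-0.12],[0,0,-0.0226]],[[0.538,-0.394,-0.12],[0,0,-0.0226]],[[0.538,-0.394,-0.12],[0,0,-0.0226]],[[0.538,-0.394,-0.12],[0,0,-0.0226]],[[0.538,-0.394,-0.12],[0,0,-0.0226]],[[0.538,-0.394,-0.12],[0,0,-0.0226]]]' 0
python3 -m jog '[[[0.472,0.179,0],[0,0,-0.021]],[[0.472,0.179,0],[0,0,-0.021]],[[0.472,0.179,0],[0,0,-0.021]],[[0.472,0.179,0],[0,0,-0.021]],[[0.472,0.179,0],[0,0,-0.021]],[[0.472,0.179,0],[0,0,-0.021]],[[0.472,0.179,0],[0,0,-0.021]]]'
python3 - <<'E'
from h import *
p,o=survey(["short_bar_a"],save="w8")
o=min(o,key=lambda t:np.hypot(t[1][0]-.516,t[1][1]-.4)); x,y,a=o[1]; a=(a+np.pi/2)%np.pi-np.pi/2; T=a+np.pi/2
plan([[(x,y,.08,T),(x,y,.018,T)],[(x,y,.19,T)]])
E
```

```text
clock: 24.93
tcp_pos: [0.472, 0.1546, 0.2151]
eef_rot: [-1.944, -2.463, -0.001]
wrist_force: [0.7, -0.4, -0.5]
opening: 0.0468
grasp_force: 0.0
clock: 25.52
tcp_pos: [0.4967, 0.2994, 0.2134]
eef_rot: [-1.786, -2.584, 0.004]
wrist_force: [0.0, -1.0, 0.8]
opening: 0.0468
grasp_force: 0.0
short_bar_a 0.96 [78. 68. 49.] [0.5155 0.3983 0.3433] 0.014 tab (array([0.5026, 0.3943, 2.3859]), np.float64(5.849))
short_bar_a 0.63 [72. 47. 37.] [ 0.619  -0.0253  0.3001] 0.465 tab (array([ 0.629 , -0.0253,  0.    ]), np.float64(0.572))
from [0.4969 0.299  0.2142 1.9309]
   [0.2882, 0.1745, 0.4475] turn 0.0027 rows 4.0 j6 0.31
   [0.2882, 0.1745, 0.6542] turn 0.0027 rows 1.5 j6 0.31
  --
   [0.0, 0.0, -0.5733] turn -0.0 rows 4.1 j6 0.31
  --
```

```bash

python3 -m jog '[[[0.288,0.175,0.3],[0,0,0.0027]],[[0.288,0.175,0.447],[0,0,0.0027]],[[0.288,0.175,0.447],[0,0,0.0027]],[[0.288,0.175,0.447],[0,0,0.0027]],[[0.288,0.175,0.447],[0,0,0.0027]],[[0.288,0.175,0.447],[0,0,0.0027]],[[0.288,0.175,0.55],[0,0,0.0027]],[[0.288,0.175,0.654],[0,0,0.0027]],[[0.288,0.175,0.654],[0,0,0.0027]],[[0.288,0.175,0.654],[0,0,0.0027]]]' 0 25
python3 -m jog '[[[0,0,0],[0,0,0]],[[0,0,0],[0,0,0]],[[0,0,0],[0,0,0]],[[0,0,0],[0,0,0]],[[0,0,0],[0,0,0]],[[0,0,0],[0,0,0]],[[0,0,0],[0,0,0]],[[0,0,0],[0,0,0]],[[0,0,0],[0,0,0]],[[0,0,0],[0,0,0]]]' -1 25
python3 -m jog '[[[0,0,-0.1],[0,0,0]],[[0,0,-0.2],[0,0,0]],[[0,0,-0.3],[0,0,0]],[[0,0,-0.4],[0,0,0]],[[0,0,-0.5],[0,0,0]],[[0,0,-0.57],[0,0,0]],[[0,0,-0.57],[0,0,0]]]'
python3 - <<'E'
from h import *
q=slot(*SL["s2"]); Y=CY+np.pi/2
plan([[(.56,.16,.2,1.75)],[(*q,.19,Y)]])
E
```

```text
clock: 26.45
tcp_pos: [0.5158, 0.3983, 0.0197]
eef_rot: [1.809, 2.568, -0.001]
wrist_force: [0.0, 0.1, 0.5]
opening: 0.0475
grasp_force: 0.0
clock: 27.28
tcp_pos: [0.5156, 0.4, 0.0194]
eef_rot: [1.807, 2.569, 0.0]
wrist_force: [-2.2, -0.5, 5.9]
opening: 0.0155
grasp_force: 25.0
clock: 27.87
tcp_pos: [0.5181, 0.4016, 0.1943]
eef_rot: [1.805, 2.566, 0.013]
wrist_force: [-0.5, 0.4, -1.0]
opening: 0.0157
grasp_force: 25.0
from [0.5181 0.4016 0.1943 1.9155]
   [-0.8052, -0.1408, -0.0188] turn 0.0263 rows 5.9 j6 0.10
  --
   [-0.709, 0.0485, 0.0333] turn 0.0145 rows 5.1 j6 -0.16
  --
```

```bash

python3 -m jog '[[[-0.805,-0.141,-0.019],[0,0,0.0263]],[[-0.805,-0.141,-0.019],[0,0,0.0263]],[[-0.805,-0.141,-0.019],[0,0,0.0263]],[[-0.805,-0.141,-0.019],[0,0,0.0263]],[[-0.805,-0.141,-0.019],[0,0,0.0263]],[[-0.805,-0.141,-0.019],[0,0,0.0263]],[[-0.805,-0.141,-0.019],[0,0,0.0263]]]'
python3 -m jog '[[[-0.709,0.048,0.025],[0,0,0.0145]],[[-0.709,0.048,0.025],[0,0,0.0145]],[[-0.709,0.048,0.025],[0,0,0.0145]],[[-0.709,0.048,0.025],[0,0,0.0145]],[[-0.709,0.048,0.025],[0,0,0.0145]],[[-0.709,0.048,0.025],[0,0,0.0145]],[[-0.709,0.048,0.025],[0,0,0.0145]],[[-0.709,0.048,0.025],[0,0,0.0145]]]'
python3 - <<'E'
from h import *
q=slot(*SL["s2"]); Y=CY+np.pi/2
plan([[(*q,.06,Y),(*q,.0265,Y)]])
E
```

```text
clock: 28.45
tcp_pos: [0.5576, 0.1508, 0.193]
eef_rot: [2.019, 2.404, -0.01]
wrist_force: [0.9, 0.2, -1.5]
opening: 0.0158
grasp_force: 25.0
clock: 29.12
tcp_pos: [0.6085, -0.0477, 0.1858]
eef_rot: [-2.12, -2.313, 0.002]
wrist_force: [1.0, 0.5, -2.0]
opening: 0.0158
grasp_force: 25.0
from [ 0.6085 -0.0477  0.1858  1.6579]
   [0.0023, 0.0129, 0.4192] turn -0.0001 rows 3.0 j6 -0.16
   [0.0023, 0.0129, 0.5309] turn -0.0001 rows 0.8 j6 -0.16
  --
```

```bash

python3 -m jog '[[[0.002,0.008,0.1],[0,0,0]],[[0.002,0.008,0.2],[0,0,0]],[[0.002,0.008,0.3],[0,0,0]],[[0.002,0.008,0.42],[0,0,0]],[[0.002,0.008,0.47],[0,0,0]],[[0.002,0.008,0.51],[0,0,0]],[[0.002,0.008,0.531],[0,0,0]],[[0.002,0.008,0.531],[0,0,0]],[[0.002,0.008,0.531],[0,0,0]]]'
python3 -m jog '[[[0,0,0],[0,0,0]],[[0,0,0],[0,0,0]],[[0,0,0],[0,0,0]],[[0,0,0],[0,0,0]],[[0,0,-0.1],[0,0,0]],[[0,0,-0.25],[0,0,0]],[[0,0,-0.4],[0,0,0]],[[0,0,-0.5],[0,0,0]],[[-0.25,-0.1,-0.8],[0,0,0]],[[-0.25,-0.1,-0.8],[0,0,0]],[[-0.25,-0.1,-0.8],[0,0,0]],[[-0.25,-0.1,-0.8],[0,0,0]],[[-0.25,-0.1,-0.8],[0,0,0]]]' -0.4
python3 - <<'E'
from h import *
p=vision.capture("wrist"); cv2.imwrite("pics/w9.png",p["color"][:,:,::-1])
for i,q in enumerate([(-82,-82),(82,-82),(82,82),(-82,82)]): print(proj(p,[[*slot(q[0]/1000,q[1]/1000),.085]]).round(1))
z=.006
for n in ["long_bar","round_pot","short_bar_a"]:
  for s in silhouettes(p,n):
    if s["conf"]>.3: print(n,s["conf"],fit(p,n,s["mask"],.006))
E
```

```text
clock: 29.87
tcp_pos: [0.612, -0.0463, 0.0288]
eef_rot: [2.119, 2.319, 0.001]
wrist_force: [-0.4, -0.3, -1.1]
opening: 0.0159
grasp_force: 25.0
clock: 30.95
tcp_pos: [0.5892, -0.1263, 0.2707]
eef_rot: [2.121, 2.311, 0.004]
wrist_force: [-0.8, 0.6, -1.1]
opening: 0.0284
grasp_force: 0.0
[[244.2 143.6]]
[[377.3 143.5]]
[[384.4  -8.4]]
[[234.6  -8.6]]
long_bar 0.87 (array([0.56381234, 0.05499819, 0.0816431 ]), np.float64(0.018045499449895776))
round_pot 0.9 (array([ 0.53119281, -0.02375996,  2.82265187]), np.float64(0.02374380063161263))
short_bar_a 0.96 (array([ 0.61161257, -0.04728768,  0.09430807]), np.float64(0.022180318335041273))
short_bar_a 0.84 (array([6.08816633e-01, 2.61449985e-04, 3.25174181e+00]), np.float64(0.029987175716296745))
short_bar_a 0.74 (array([ 0.37564997, -0.00338645,  0.62818314]), np.float64(0.03259573897962952))
```

View pics/w9.png

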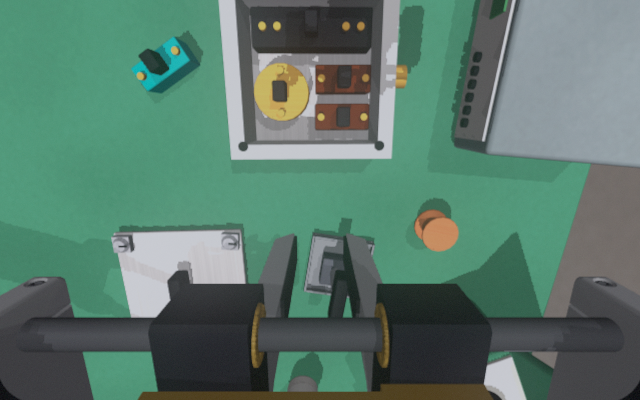

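All four parts lie flat in the chamber: bar (311,28), pot (281,92), bars (343,78) and (343,117). The rim holes at (243,146) and (379,146) match the fitted chamber pose. The cover is next.

```bash

python3 - <<'E'
from h import *
plan([[(.48,-.28,.25,1.684)],[(.385,-.42,.22,1.684)]])
E
```

```text
from [ 0.5878 -0.1237  0.2666  1.6599]
   [-0.487, -0.4042, 0.0553] turn -0.0038 rows 4.6 j6 -0.64
  --
   [-0.4279, -0.3674, 0.1] turn -0.0 rows 4.1 j6 -0.94
  --
```

```bash

python3 -m jog '[[[-0.487,-0.404,0.055],[0,0,-0.0038]],[[-0.487,-0.404,0.055],[0,0,-0.0038]],[[-0.487,-0.404,0.055],[0,0,-0.0038]],[[-0.487,-0.404,0.055],[0,0,-0.0038]],[[-0.487,-0.404,0.055],[0,0,-0.0038]],[[-0.9,-0.76,0.155],[0,0,-0.0038]],[[-0.9,-0.76,0.155],[0,0,-0.0038]],[[-0.9,-0.76,0.155],[0,0,-0.0038]],[[-0.9,-0.76,0.155],[0,0,-0.0038]],[[-0.9,-0.76,0.155],[0,0,-0.0038]],[[-0.9,-0.76,0.155],[0,0,-0.0038]],[[-0.9,-0.76,0.155],[0,0,-0.0038]]]' 0
python3 - <<'E'
from h import *
p,o=survey(["cover"],save="w10")
s=silhouettes(p,"cover")[0]; d=(s["mask"]&(p["color"].max(2)<75)).astype(np.uint8)
n,l,st,ce=cv2.connectedComponentsWithStats(d); k=1+st[1:,4].argmax(); print(st[k]); print(fit(p,"chandle",l==k,.006,o[0][1][:2]))
for i in range(4):
  print(i,[(np.round(q["position"],1),round(q["conf"],2),back(p,q["position"],.03)[:2].round(4)) for q in landmark_of(p,f"screw{i}_top")][:4])
for i in [0]:
  for s in silhouettes(p,f"screw{i}"): print(s["position"],s["conf"],s["mask"].sum())
E
```

```text
clock: 32.15
tcp_pos: [0.3855, -0.4127, 0.2209]
eef_rot: [-2.092, -2.341, -0.002]
wrist_force: [-0.4, 0.3, 0.8]
opening: 0.0471
grasp_force: 0.0
cover 0.84 [172. 174. 179.] [ 0.3854 -0.3407  1.6775] 0.005 tab None
[401  47   9   2  12]
(array([ 0.75018387, -0.87316885,  0.6978738 ]), np.float64(0.20096880032488848))
0 [(array([401.6,  47.3]), 0.76, array([ 0.4621, -0.2475]))]
1 [(array([254.2,  46.6]), 0.88, array([ 0.2924, -0.2662]))]
2 [(array([260.9, 187.1]), 0.59, array([ 0.3111, -0.4313]))]
3 [(array([390.9, 190.5]), 0.89, array([ 0.4791, -0.4166]))]
[262.8, 188.5] 0.9 434
[388.4, 187.7] 0.81 436
[396.8, 49.3] 0.76 585
[257.9, 49.7] 0.72 594
```

View pics/w10.png

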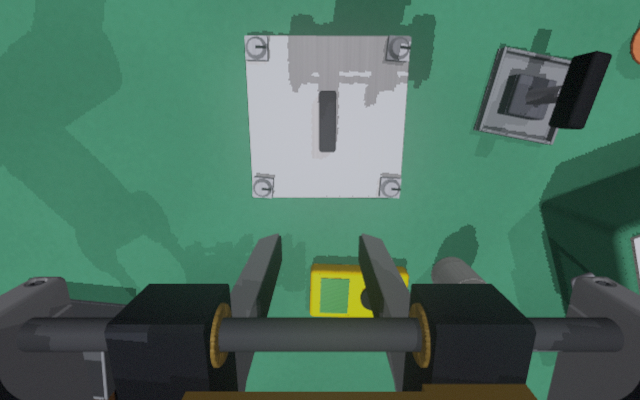

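The cover sits square at image (327,117), with screws at (402,47), (254,47), (261,187) and (391,190). The handle lies across the tool's closing axis, ready to grasp.

```bash

python3 - <<'E'
from h import *
x,y,T=.3856,-.3406,1.678
plan([[(x,y,.06,T),(x,y,-.005,T)]])
E
```

```text
from [ 0.3858 -0.4133  0.2223  1.6843]
   [0.241, 0.0268, 0.5409] turn 0.001 rows 4.3 j6 -0.83
   [0.241, 0.0268, 0.7576] turn 0.001 rows 1.6 j6 -0.83
  --
```

```bash

python3 -m jog '[[[0.241,0.027,0.3],[0,0,0.001]],[[0.241,0.027,0.54],[0,0,0.001]],[[0.241,0.027,0.54],[0,0,0.001]],[[0.241,0.027,0.54],[0,0,0.001]],[[0.241,0.027,0.54],[0,0,0.001]],[[0.241,0.027,0.6],[0,0,0.001]],[[0.241,0.027,0.7],[0,0,0.001]],[[0.241,0.027,0.757],[0,0,0.001]],[[0.241,0.027,0.757],[0,0,0.001]],[[0.241,0.027,0.757],[0,0,0.001]]]' 0 50
python3 -m jog '[[[0,0,0],[0,0,0]],[[0,0,0],[0,0,0]],[[0,0,0],[0,0,0]],[[0,0,0],[0,0,0]],[[0,0,0],[0,0,0]],[[0,0,0],[0,0,0]],[[0,0,0],[0,0,0]],[[0,0,0],[0,0,0]],[[0,0,0],[0,0,0]],[[0,0,0],[0,0,0]]]' -1 50
python3 -m jog '[[[0,0,-0.1],[0,0,0]],[[0,0,-0.2],[0,0,0]],[[0,0,-0.3],[0,0,0]],[[0,0,-0.4],[0,0,0]],[[0,0,-0.5],[0,0,0]],[[0,0,-0.6],[0,0,0]],[[0,0,-0.7],[0,0,0]],[[0,0,-0.7],[0,0,0]],[[0,0,-0.7],[0,0,0]]]'
python3 - <<'E'
from h import *
plan([[(.48,-.16,.22,1.66)],[(*C,.18,CY+np.pi/2)]])
E
```

```text
clock: 33.38
tcp_pos: [0.385, -0.3407, -0.0055]
eef_rot: [-2.099, -2.335, -0.0]
wrist_force: [0.2, 0.2, -0.1]
opening: 0.047
grasp_force: 0.0
clock: 34.22
tcp_pos: [0.386, -0.3418, -0.0042]
eef_rot: [2.099, 2.334, 0.0]
wrist_force: [1.7, 1.4, 5.9]
opening: 0.0196
grasp_force: 50.0
clock: 34.97
tcp_pos: [0.3849, -0.3412, 0.204]
eef_rot: [-2.101, -2.336, 0.001]
wrist_force: [-0.2, -0.5, -10.0]
opening: 0.0202
grasp_force: 50.0
from [ 0.3849 -0.3412  0.204   1.6764]
   [0.5671, 0.379, -0.0533] turn 0.0026 rows 4.9 j6 -0.41
  --
   [0.5038, 0.3396, 0.1333] turn 0.0002 rows 4.5 j6 -0.09
  --
```

```bash

python3 -m jog '[[[0.567,0.379,-0.053],[0,0,0.0026]],[[0.567,0.379,-0.053],[0,0,0.0026]],[[0.567,0.379,-0.053],[0,0,0.0026]],[[0.567,0.379,-0.053],[0,0,0.0026]],[[0.567,0.379,-0.053],[0,0,0.0026]],[[0.567,0.379,-0.053],[0,0,0.0026]],[[0.567,0.379,-0.053],[0,0,0.0026]]]'
python3 -m jog '[[[0.504,0.34,0.133],[0,0,0]],[[0.504,0.34,0.133],[0,0,0]],[[0.504,0.34,0.133],[0,0,0]],[[0.504,0.34,0.133],[0,0,0]],[[0.504,0.34,0.133],[0,0,0]],[[0.504,0.34,0.133],[0,0,0]],[[0.504,0.34,0.133],[0,0,0]],[[0.504,0.34,0.133],[0,0,0]],[[0.504,0.34,0.133],[0,0,0]]]'
python3 - <<'E'
from h import *
s=cur(); z=s[2]+.0105; print(s,z)
print(survey(["cover"],"scene",z0=dict(cover=z))[1][0][1]); survey(["cover"],"top",z0=dict(cover=z))
p=vision.capture("wrist"); cv2.imwrite("pics/w11.png",p["color"][:,:,::-1])
for n in range(4): print([(np.round(q["position"]),round(q["conf"],2),back(p,q["position"],z+.024)[:2].round(4)) for q in landmark_of(p,f"screw{n}_top")][:2])
plan([[(*C,.12,CY+np.pi/2),(*C,.08,CY+np.pi/2)]])
E
```

```text
clock: 35.55
tcp_pos: [0.4787, -0.157, 0.2168]
eef_rot: [-2.11, -2.318, 0.004]
wrist_force: [-1.2, -0.5, -9.5]
opening: 0.0196
grasp_force: 50.0
clock: 36.3
tcp_pos: [0.5671, -0.002, 0.1796]
eef_rot: [-2.121, -2.316, 0.004]
wrist_force: [0.1, -0.5, -9.2]
opening: 0.0199
grasp_force: 50.0
[ 0.56711236 -0.00198064  0.17962389  1.65842513] 0.190123892957497Traceback (most recent call last):
  File "<stdin>", line 3, in <module>
IndexError: list index out of range
```

```bash

python3 - <<'E'
from h import *
s=cur(); z=s[2]+.0105
survey(["cover"],"scene",z0=dict(cover=z),thr=.1)
p=vision.capture("wrist"); cv2.imwrite("pics/w11.png",p["color"][:,:,::-1])
for n in range(4): print([(np.round(q["position"]),round(q["conf"],2),back(p,q["position"],z+.024)[:2].round(4)) for q in landmark_of(p,f"screw{n}_top")][:2])
for a in [(.084,.084),(-.084,.084)]: print("expected",slot(*a))
plan([[(*C,.12,CY+np.pi/2),(*C,.08,CY+np.pi/2)]])
E
```

```text
cover 0.92 [168. 163. 163.] [ 0.5696 -0.0019  1.674 ] 0.074 tab None
cover 0.27 [59. 62. 63.] [ 0.6412 -0.3153 -0.0026] 6.795 tab None
[]
[(array([159.,  99.]), 0.71, array([0.4759, 0.0763]))]
[]
[]
expected (np.float64(0.6442924987537606), np.float64(0.09065742492464539))
expected (np.float64(0.47694257507535454), np.float64(0.07589249875376065))
from [ 5.6830e-01 -5.0000e-04  1.8110e-01  1.6599e+00]
   [0.0006, -0.001, 0.2036] turn 0.0002 rows 1.5 j6 -0.09
   [0.0006, -0.001, 0.3369] turn 0.0002 rows 1.0 j6 -0.09
  --
```

View pics/w11.png

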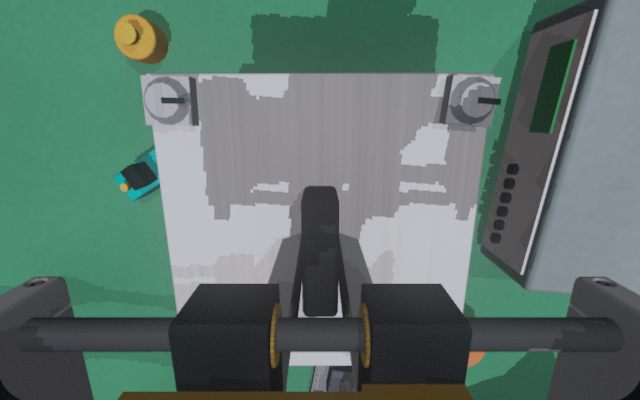

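The cover is square over the chamber, with screw 1 within about 1 mm of where it should be. I'll lower it slowly while watching the force.

```bash

python3 -m jog '[[[0,0,0.1],[0,0,0]],[[0,0,0.2],[0,0,0]],[[0,0,0.28],[0,0,0]],[[0,0,0.31],[0,0,0]],[[0,0,0.31],[0,0,0]],[[0,0,0.31],[0,0,0]]]'
python3 -m jog '[[[0,0,0.01],[0,0,0]],[[0,0,0.02],[0,0,0]],[[0,0,0.02],[0,0,0]]]'
python3 -m jog '[[[0,0,0.01],[0,0,0]],[[0,0,0.02],[0,0,0]],[[0,0,0.02],[0,0,0]]]'
```

```text
clock: 37.25
tcp_pos: [0.569, -0.0004, 0.0884]
eef_rot: [2.119, 2.318, 0.001]
wrist_force: [0.4, -0.1, -7.2]
opening: 0.0194
grasp_force: 50.0
clock: 37.5
tcp_pos: [0.569, -0.0004, 0.0827]
eef_rot: [2.119, 2.318, 0.001]
wrist_force: [-0.6, -0.9, -10.7]
opening: 0.0193
grasp_force: 50.0
clock: 37.75
tcp_pos: [0.5685, -0.0003, 0.0757]
eef_rot: [2.12, 2.318, 0.001]
wrist_force: [-0.4, -0.5, -7.5]
opening: 0.019
grasp_force: 50.0
```

```bash

python3 -m jog '[[[0,0,0.006],[0,0,0]],[[0,0,0.009],[0,0,0]],[[0,0,0.009],[0,0,0]],[[0,0,0.009],[0,0,0]]]'
python3 -m jog '[[[0,0,0],[0,0,0]],[[0,0,0],[0,0,0]],[[0,0,0],[0,0,0]],[[0,0,0],[0,0,0]],[[0,0,0],[0,0,0]],[[0,0,-0.1],[0,0,0]],[[0,0,-0.2],[0,0,0]],[[0,0,-0.35],[0,0,0]],[[0,0,-0.45],[0,0,0]],[[0,0,-0.45],[0,0,0]]]' 0
python3 - <<'E'
from h import *
plan([[(.58,-.14,.26,1.64)]])
E
```

```text
clock: 38.08
tcp_pos: [0.5689, -0.0006, 0.075]
eef_rot: [2.119, 2.317, 0.001]
wrist_force: [-2.5, -1.1, 5.1]
opening: 0.0197
grasp_force: 50.0
clock: 38.92
tcp_pos: [0.573, -0.0008, 0.2157]
eef_rot: [2.112, 2.31, 0.013]
wrist_force: [0.6, 0.5, 0.7]
opening: 0.047
grasp_force: 0.0
from [ 5.7300e-01 -8.0000e-04  2.1570e-01  1.6603e+00]
   [-0.4644, -0.0183, -0.1477] turn 0.0032 rows 3.5 j6 -0.31
  --
```

```bash

python3 -m jog '[[[-0.464,-0.018,-0.148],[0,0,0.003]],[[-0.464,-0.018,-0.148],[0,0,0.003]],[[-0.464,-0.018,-0.148],[0,0,0.003]],[[-0.464,-0.018,-0.148],[0,0,0.003]],[[-0.464,-0.018,-0.148],[0,0,0.003]],[[-0.464,-0.018,-0.148],[0,0,0.003]],[[-0.464,-0.018,-0.148],[0,0,0.003]],[[-0.464,-0.018,-0.148],[0,0,0.003]]]'
python3 - <<'E'
from h import *
p,o=survey(["cover"],"wrist",z0=dict(cover=.085),save="w12")
for n in range(4): print(n,[(np.round(q["position"]),round(q["conf"],2),back(p,q["position"],.109)[:2].round(4)) for q in landmark_of(p,f"screw{n}_top")][:2])
for n,a in enumerate([(1,1),(-1,1),(-1,-1),(1,-1)]): print("expected",np.round(slot(.084*a[0],.084*a[1]),4))
survey(["cover"],"scene",z0=dict(cover=.085)); survey(["cover"],"top",z0=dict(cover=.085))
survey(["wrench"],"scene"); survey(["wrench"],"top")
plan([[(.63,-.36,.26,1.64)]])
E
```

```text
clock: 39.58
tcp_pos: [0.5749, -0.1379, 0.2517]
eef_rot: [-2.139, -2.299, 0.0]
wrist_force: [-0.3, -1.4, 0.1]
opening: 0.0464
grasp_force: 0.0
cover 0.85 [171. 171. 177.] [0.5681 0.0016 0.0961] 0.003 tab None
0 []
1 [(array([403., 137.]), 0.63, array([ 0.6613, -0.0756]))]
2 [(array([250., 139.]), 0.98, array([ 0.4946, -0.09  ]))]
3 [(array([248., 139.]), 0.68, array([ 0.492 , -0.0902])), (array([401., 138.]), 0.65, array([ 0.6593, -0.0764]))]
expected [0.6443 0.0907]
expected [0.4769 0.0759]
expected [ 0.4917 -0.0915]
expected [ 0.6591 -0.0767]
cover 0.57 [164. 159. 159.] [0.5683 0.0038 0.0864] 0.012 tab None
cover 0.69 [183. 181. 179.] [0.5684 0.0027 0.088 ] 0.076 tab None
wrench 0.67 [64. 68. 68.] [ 6.289e-01 -2.833e-01 -4.000e-04] 0.005 tab None
from [ 0.5754 -0.1395  0.2526  1.6413]
   [-0.746, 0.1298, -0.0248] turn 0.0002 rows 5.5 j6 -0.59
  --
```

View pics/w12.png

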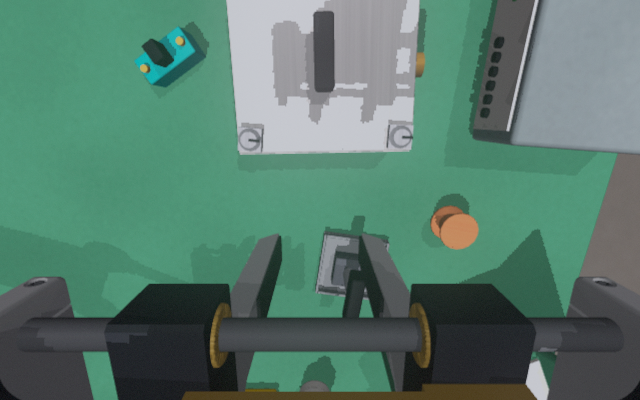

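The cover lies flat and square on the chamber, with the near screws at (250,139) and (401,137) as expected. Now the wrench.

```bash

python3 -m jog '[[[-0.746,0.13,-0.03],[0,0,0]],[[-0.746,0.13,-0.03],[0,0,0]],[[-0.746,0.13,-0.03],[0,0,0]],[[-0.746,0.13,-0.03],[0,0,0]],[[-0.746,0.13,-0.03],[0,0,0]],[[-0.746,0.13,-0.03],[0,0,0]],[[-0.746,0.13,-0.03],[0,0,0]],[[-0.746,0.13,-0.03],[0,0,0]],[[-0.746,0.13,-0.03],[0,0,0]]]'
python3 - <<'E'
from h import *
p,o=survey(["wrench"],save="w13")
s=silhouettes(p,"wrench")[0]; d=(s["mask"]&(p["color"].max(2)<70)).astype(np.uint8)
n,l,st,ce=cv2.connectedComponentsWithStats(d); k=1+st[1:,4].argmax(); print(st[k],fit(p,"handle",l==k,.004,o[0][1][:2]))
print([back(p,q["position"],0) for q in landmark_of(p,"tray")[:2]])
survey(["wrench"],"top"); survey(["wrench"],"scene")
E
```

```text
clock: 41.03
tcp_pos: [0.6299, -0.3589, 0.2614]
eef_rot: [-2.14, -2.298, -0.001]
wrist_force: [-0.1, 0.4, 0.4]
opening: 0.0465
grasp_force: 0.0
wrench 0.89 [73. 85. 85.] [ 0.628  -0.2838 -0.0757] 0.036 tab None
wrench 0.69 [150. 135.  34.] [ 0.4808 -0.5405 -0.5385] 1.702 tab None
[314  86  22  53 443] (array([ 0.62849141, -0.28175737,  3.06088842]), np.float64(1.2397834990472205))
[array([ 0.63323241, -0.28424303,  0.        ]), array([ 0.62730857, -0.27842019,  0.        ])]
wrench 0.7 [60. 61. 63.] [ 0.6264 -0.2828  0.0695] 0.044 tab None
wrench 0.62 [61. 62. 64.] [ 0.6297 -0.2832  3.215 ] 0.028 tab None
wrench 0.55 [158. 153.  38.] [ 0.4968 -0.5866 -1.189 ] 0.312 tab None
```

View pics/w13.png

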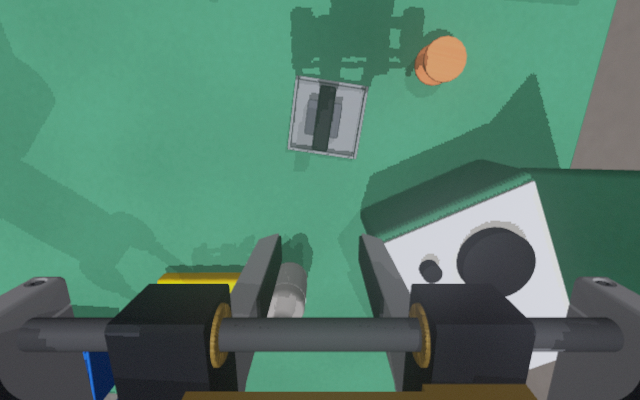

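```bash

python3 - <<'E'
from h import *
p=vision.capture("wrist"); a=p["color"][60:170,270:390].max(2)<60
n,l,st,ce=cv2.connectedComponentsWithStats(a.astype(np.uint8)); k=1+st[1:,4].argmax(); r=cv2.minAreaRect(np.argwhere(l==k)[:,::-1].astype(np.float32)); print(st[k],r)
b=cv2.boxPoints(r)+[270,60]; w=[back(p,u,.114)[:2] for u in b]; print(np.round(w,4),np.mean(w,0)); 
for i in range(2): d=w[i+1]-w[i]; print(np.linalg.norm(d),np.arctan2(d[1],d[0]))
x,y,T=.6285,-.2832,1.506
plan([[(x,y,.12,T),(x,y,.055,T)],[(x,y,.2,T)]])
E
```

```text
[63 31  2  5  7] ((63.5, 33.0), (4.0, 1.0), 90.0)
[[ 0.6369 -0.2547]
 [ 0.6379 -0.2546]
 [ 0.6383 -0.2587]
 [ 0.6372 -0.2588]] [ 0.63757778 -0.25670131]
0.0010692173474074569 0.07338417600206358
0.004051781647708571 -1.4856253361715785
from [ 0.6301 -0.3594  0.262   1.642 ]
   [0.2539, 0.0127, 0.4732] turn 0.0216 rows 3.9 j6 -0.36
   [0.2539, 0.0127, 0.6899] turn 0.0216 rows 1.6 j6 -0.36
  --
   [0.0, 0.0, -0.4833] turn -0.0 rows 3.5 j6 -0.36
  --
```

```bash

python3 -m jog '[[[0.254,0.013,0.2],[0,0,0.0216]],[[0.254,0.013,0.473],[0,0,0.0216]],[[0.254,0.013,0.473],[0,0,0.0216]],[[0.254,0.013,0.473],[0,0,0.0216]],[[0.254,0.013,0.473],[0,0,0.0216]],[[0.254,0.013,0.473],[0,0,0.0216]],[[0.254,0.013,0.58],[0,0,0.0216]],[[0.254,0.013,0.69],[0,0,0.0216]],[[0.254,0.013,0.69],[0,0,0.0216]],[[0.254,0.013,0.69],[0,0,0.0216]]]' 0 50
python3 -m jog '[[[0,0,0],[0,0,0]],[[0,0,0],[0,0,0]],[[0,0,0],[0,0,0]],[[0,0,0],[0,0,0]],[[0,0,0],[0,0,0]],[[0,0,0],[0,0,0]],[[0,0,0],[0,0,0]],[[0,0,0],[0,0,0]],[[0,0,0],[0,0,0]],[[0,0,0],[0,0,0]]]' -1 50
python3 -m jog '[[[0,0,-0.1],[0,0,0]],[[0,0,-0.2],[0,0,0]],[[0,0,-0.3],[0,0,0]],[[0,0,-0.4],[0,0,0]],[[0,0,-0.48],[0,0,0]],[[0,0,-0.48],[0,0,0]],[[0,0,-0.48],[0,0,0]]]'
cat >> h.py <<'E'
K=np.array([.5683,.0012]); KY=.088
def sc(n):
    x,y=[(1,1),(-1,1),(-1,-1),(1,-1)][n]; c,s=np.cos(KY),np.sin(KY); return K+.084*np.array([c*x-s*y,s*x+c*y])
TY=lambda phi: KY+np.pi/2-phi
E
python3 - <<'E'
from h import *
x,y=sc(3); T=TY(.06); print(x,y,T)
plan([[(x,y,.2,T)]])
E
```

```text
clock: 42.32
tcp_pos: [0.6298, -0.2855, 0.0563]
eef_rot: [2.292, 2.146, 0.0]
wrist_force: [-0.6, -0.7, 1.1]
opening: 0.0474
grasp_force: 0.0
clock: 43.15
tcp_pos: [0.629, -0.2841, 0.0558]
eef_rot: [2.291, 2.147, 0.0]
wrist_force: [-2.0, -0.4, 4.9]
opening: 0.0179
grasp_force: 50.0
clock: 43.73
tcp_pos: [0.6289, -0.2837, 0.1985]
eef_rot: [2.292, 2.147, 0.001]
wrist_force: [-0.4, 0.3, -3.2]
opening: 0.0172
grasp_force: 50.0
0.6593574249246454 -0.07509249875376064 1.5987963267948966
from [ 0.6289 -0.2837  0.1985  1.5057]
   [0.7004, 0.0562, -0.005] turn -0.0148 rows 5.1 j6 -0.14
  --
```

```bash

python3 -m jog '[[[0.3,0,0],[0,0,0]],[[0.7,0.056,-0.005],[0,0,-0.015]],[[0.7,0.056,-0.005],[0,0,-0.015]],[[0.7,0.056,-0.005],[0,0,-0.015]],[[0.7,0.056,-0.005],[0,0,-0.015]],[[0.7,0.056,-0.005],[0,0,-0.015]],[[0.7,0.056,-0.005],[0,0,-0.015]],[[0.7,0.056,-0.005],[0,0,-0.015]],[[0.7,0.056,-0.005],[0,0,-0.015]],[[0.7,0.056,-0.005],[0,0,-0.015]]]'
python3 - <<'E'
from h import *
p=vision.capture("scene"); t=cur(); print(t)
s=max(silhouettes(p,"wrench"),key=lambda s:s["conf"]); print(s["conf"])
for w in (.144,.149,.154): print(w,fit(p,"wrench",s["mask"],w,t[:2],yaws=[t[3]-np.pi/2]))
print([np.round(l["position"],1) for l in landmark_of(p,"wrench")[:1]], proj(p,[[*t[:2],t[2]-.051]]))
p=vision.capture("wrist"); cv2.imwrite("pics/w14.png",p["color"][:,:,::-1])
for n in range(4): print(n,[(np.round(q["position"]),round(q["conf"],2),back(p,q["position"],.109)[:2].round(4),sc(n).round(4)) for q in landmark_of(p,f"screw{n}_top")][:2])
u=vision.capture("top"); s=[s for s in silhouettes(u,"wrench")]
for k in s[:1]: print(k["conf"],fit(u,"wrench",k["mask"],.149,t[:2],yaws=[t[3]-np.pi/2]))
plan([[(*sc(3),.144,TY(.06))]])
E
```

```text
clock: 44.57
tcp_pos: [0.6584, -0.0767, 0.1988]
eef_rot: [-2.19, -2.251, 0.002]
wrist_force: [-0.6, -0.5, -2.4]
opening: 0.0175
grasp_force: 50.0
[ 0.65854216 -0.07677374  0.19920799  1.59786344]
0.72
0.144 (array([ 0.65374921, -0.07359234,  0.48249408]), np.float64(0.17706110413760817))
0.149 (array([ 0.6568831 , -0.07828837,  0.4578632 ]), np.float64(0.1813801993310961))
0.154 (array([ 0.66007224, -0.08434071,  0.49629924]), np.float64(0.1864863229753655))
[] [[342.11292278 215.02029444]]
0 [(array([307.,   4.]), 0.81, array([0.6436, 0.0918]), array([0.6446, 0.0923]))]
1 [(array([153., 208.]), 0.69, array([ 0.4942, -0.0908]), array([0.4772, 0.0775])), (array([109.,  13.]), 0.68, array([0.4759, 0.0801]), array([0.4772, 0.0775]))]
2 [(array([151., 206.]), 0.9, array([ 0.4927, -0.0892]), array([ 0.492 , -0.0899]))]
3 [(array([319., 196.]), 0.91, array([ 0.658 , -0.0747]), array([ 0.6594, -0.0751]))]
0.41 (array([ 0.57722048, -0.04673823,  2.33094588]), np.float64(0.6678015850771103))
from [ 0.659  -0.0753  0.2002  1.5997]
   [0.0008, 0.0011, 0.1873] turn 0.0001 rows 1.3 j6 -0.14
  --
```

```bash

python3 -m jog '[[[0,0,0.07],[0,0,0]],[[0,0,0.11],[0,0,0]],[[0,0,0.13],[0,0,0]],[[0,0,0.145],[0,0,0]],[[0,0,0.145],[0,0,0]]]'
python3 -m jog '[[[0,0,0.01],[0,0,0]],[[0,0,0.02],[0,0,0]],[[0,0,0.03],[0,0,0]],[[0,0,0.037],[0,0,0]],[[0,0,0.037],[0,0,0]],[[0,0,0.037],[0,0,0]]]'
```

```text
clock: 45.48
tcp_pos: [0.6587, -0.0751, 0.1558]
eef_rot: [-2.188, -2.253, 0.001]
wrist_force: [-0.6, -0.9, -3.5]
opening: 0.0175
grasp_force: 50.0
clock: 45.98
tcp_pos: [0.659, -0.0752, 0.1454]
eef_rot: [2.189, 2.254, -0.0]
wrist_force: [0.1, 0.5, -3.7]
opening: 0.0178
grasp_force: 50.0
```

```bash

python3 -m jog '[[[0,0,0.002],[0,0,0.019]],[[0,0,0.002],[0,0,0.038]],[[0,0,0.002],[0,0,0.057]],[[0,0,0.002],[0,0,0.075]],[[0,0,0.002],[0,0,0.094]],[[0,0,0.002],[0,0,0.113]],[[0,0,0.002],[0,0,0.113]],[[0,0,0.002],[0,0,0.113]],[[0,0,0.002],[0,0,0.113]],[[0,0,0.002],[0,0,0.113]]]'
python3 -c "
from h import *
s=telemetry.get_state();print(s['ft_torque'],(TY(0)-cur()[3]))"
```

```text
clock: 46.82
tcp_pos: [0.6594, -0.0753, 0.1451]
eef_rot: [2.834, 1.354, 0.001]
wrist_force: [1.2, -0.2, -2.8]
opening: 0.0174
grasp_force: 50.0
[-0.0493408  -0.27569328  0.06065785] 0.7673544754729039
```

```bash

python3 -m jog '[[[0,0,0],[0,0,-0.013]],[[0,0,0],[0,0,-0.026]],[[0,0,0],[0,0,-0.026]],[[0,0,-0.04],[0,0,-0.026]],[[0,0,-0.1],[0,0,-0.026]],[[0,0,-0.18],[0,0,-0.026]],[[0,0,-0.18],[0,0,-0.026]]]'
python3 - <<'E'
from h import *
plan([[(.568,.0,.195,TY(.06)),(*sc(1),.195,TY(.06))]])
plan([[(*sc(1),.155,TY(.06)),(*sc(1),.144,TY(.06))]],(*sc(1),.195,TY(.06)))
E
```

```text
clock: 47.4
tcp_pos: [0.6618, -0.0758, 0.2038]
eef_rot: [2.712, 1.574, 0.01]
wrist_force: [1.3, -0.8, -1.8]
opening: 0.0179
grasp_force: 50.0
from [ 0.6618 -0.0758  0.2038  1.0521]
   [0.0645, -0.3967, 0.0292] turn -0.087 rows 4.4 j6 -0.03
   [0.1388, -0.7874, 0.0292] turn -0.087 rows 2.9 j6 0.13
  --
from [0.4772 0.0775 0.195  1.5988]
   [0.0, 0.0, 0.1333] turn -0.0 rows 1.0 j6 0.13
   [0.0, 0.0, 0.17] turn -0.0 rows 0.3 j6 0.13
  --
```

```bash

python3 -m jog '[[[0.139,-0.787,0.02],[0,0,-0.087]],[[0.139,-0.787,0.02],[0,0,-0.087]],[[0.139,-0.787,0.02],[0,0,-0.087]],[[0.139,-0.787,0.02],[0,0,-0.087]],[[0.139,-0.787,0.02],[0,0,-0.087]],[[0.139,-0.787,0.02],[0,0,-0.087]],[[0.139,-0.787,0.02],[0,0,-0.087]],[[0.139,-0.787,0.02],[0,0,-0.087]],[[0.139,-0.787,0.02],[0,0,-0.087]],[[0.139,-0.787,0.02],[0,0,-0.087]]]'
python3 - <<'E'
from h import *
p=vision.capture("wrist"); cv2.imwrite("pics/w15.png",p["color"][:,:,::-1])
for n in range(4): print(n,[(np.round(q["position"]),round(q["conf"],2),back(p,q["position"],.109)[:2].round(4),sc(n).round(4)) for q in landmark_of(p,f"screw{n}_top")][:2])
plan([[(*sc(1),.155,TY(.06)),(*sc(1),.144,TY(.06))]])
E
```

```text
clock: 48.23
tcp_pos: [0.4756, 0.0771, 0.1926]
eef_rot: [2.189, 2.252, 0.0]
wrist_force: [0.5, -0.1, -3.4]
opening: 0.0177
grasp_force: 50.0
0 [(array([498., 192.]), 0.68, array([0.6456, 0.09  ]), array([0.6446, 0.0923]))]
1 []
2 [(array([333., 348.]), 0.95, array([ 0.4956, -0.0901]), array([ 0.492 , -0.0899])), (array([233., 127.]), 0.36, array([0.3954, 0.1427]), array([ 0.492 , -0.0899]))]
3 []
from [0.4751 0.0773 0.1925 1.5988]
   [0.0005, 0.0073, 0.125] turn 0.0 rows 0.9 j6 0.13
   [0.0005, 0.0073, 0.1617] turn 0.0 rows 0.3 j6 0.13
  --
```

View pics/w15.png

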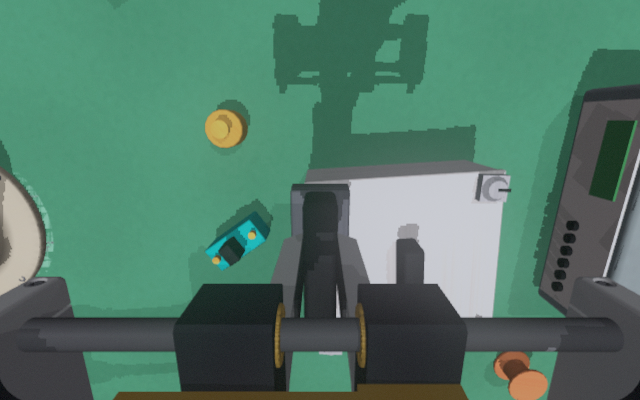

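```bash

python3 -m jog '[[[0,0.006,0.05],[0,0,0]],[[0,0.006,0.1],[0,0,0]],[[0,0.006,0.125],[0,0,0]],[[0,0.006,0.14],[0,0,0]],[[0,0.006,0.15],[0,0,0]],[[0,0.006,0.16],[0,0,0]],[[0,0.006,0.16],[0,0,0]],[[0,0.006,0.16],[0,0,0]]]'
python3 - <<'E'
from h import *
print(TY(0)-cur()[3], (cur()[:2]-sc(1)).round(4))
E
```

```text
clock: 49.15
tcp_pos: [0.4766, 0.0779, 0.1452]
eef_rot: [2.188, 2.253, 0.001]
wrist_force: [0.1, -0.1, -3.8]
opening: 0.0175
grasp_force: 50.0
0.058897997393248414 [-0.0006  0.0004]
```

Seated. I'll turn it to half way, back off and lift.

```bash

python3 -m jog '[[[0,0,0.002],[0,0,0.019]],[[0,0,0.002],[0,0,0.038]],[[0,0,0.002],[0,0,0.057]],[[0,0,0.002],[0,0,0.075]],[[0,0,0.002],[0,0,0.094]],[[0,0,0.002],[0,0,0.113]],[[0,0,0.002],[0,0,0.113]],[[0,0,0.002],[0,0,0.113]],[[0,0,0.002],[0,0,0.113]],[[0,0,0.002],[0,0,0.113]]]'
python3 -c "
from h import *
s=telemetry.get_state();print(s['ft_torque'],(TY(0)-cur()[3]))"
python3 -m jog '[[[0,0,0],[0,0,-0.013]],[[0,0,0],[0,0,-0.026]],[[0,0,0],[0,0,-0.026]],[[0,0,-0.04],[0,0,-0.026]],[[0,0,-0.1],[0,0,-0.026]],[[0,0,-0.18],[0,0,-0.026]],[[0,0,-0.18],[0,0,-0.026]],[[0,0,-0.18],[0,0,-0.026]]]'
python3 - <<'E'
from h import *
plan([[(*sc(0),.195,TY(.06))]])
E
```

```text
clock: 49.98
tcp_pos: [0.4769, 0.0772, 0.1448]
eef_rot: [2.833, 1.354, 0.001]
wrist_force: [1.0, -4.3, -0.8]
opening: 0.0177
grasp_force: 50.0
[-0.84061408 -0.21552291 -0.00771563] 0.7670610023524589
clock: 50.65
tcp_pos: [0.4767, 0.0785, 0.1986]
eef_rot: [2.717, 1.578, 0.003]
wrist_force: [-0.1, -0.5, -4.5]
opening: 0.0178
grasp_force: 50.0
from [0.4767 0.0785 0.1986 1.0525]
   [0.3172, 0.4633, 0.012] turn -0.0869 rows 4.4 j6 0.11
  --
```

```bash

python3 -m jog '[[[0.317,0.463,0.01],[0,0,-0.087]],[[0.317,0.463,0.01],[0,0,-0.087]],[[0.317,0.463,0.01],[0,0,-0.087]],[[0.317,0.463,0.01],[0,0,-0.087]],[[0.317,0.463,0.01],[0,0,-0.087]],[[0.317,0.463,0.01],[0,0,-0.087]],[[0.317,0.463,0.01],[0,0,-0.087]],[[0.317,0.463,0.01],[0,0,-0.087]],[[0.317,0.463,0.01],[0,0,-0.087]]]'
python3 - <<'E'
from h import *
plan([[(*sc(0),.144,TY(.06))]])
E
```

```text
clock: 51.4
tcp_pos: [0.6425, 0.0919, 0.1951]
eef_rot: [-2.189, -2.252, 0.001]
wrist_force: [-0.3, 0.9, -3.5]
opening: 0.0176
grasp_force: 50.0
from [0.6425 0.0919 0.1951 1.5991]
   [0.001, 0.0071, 0.1704] turn 0.0 rows 1.2 j6 0.11
  --
```

```bash

python3 -m jog '[[[0.001,0.006,0.05],[0,0,0]],[[0.001,0.006,0.1],[0,0,0]],[[0.001,0.006,0.13],[0,0,0]],[[0.001,0.006,0.145],[0,0,0]],[[0.001,0.006,0.155],[0,0,0]],[[0.001,0.006,0.168],[0,0,0]],[[0.001,0.006,0.168],[0,0,0]],[[0.001,0.006,0.168],[0,0,0]]]'
python3 -m jog '[[[0,0,0.002],[0,0,0.019]],[[0,0,0.002],[0,0,0.038]],[[0,0,0.002],[0,0,0.057]],[[0,0,0.002],[0,0,0.075]],[[0,0,0.002],[0,0,0.094]],[[0,0,0.002],[0,0,0.113]],[[0,0,0.002],[0,0,0.113]],[[0,0,0.002],[0,0,0.113]],[[0,0,0.002],[0,0,0.113]],[[0,0,0.002],[0,0,0.113]]]'
python3 -c "
from h import *
s=telemetry.get_state();print(s['ft_torque'],(TY(0)-cur()[3]))"
python3 -m jog '[[[0,0,0],[0,0,-0.013]],[[0,0,0],[0,0,-0.026]],[[0,0,0],[0,0,-0.026]],[[0,0,-0.04],[0,0,-0.026]],[[0,0,-0.1],[0,0,-0.026]],[[0,0,-0.18],[0,0,-0.026]],[[0,0,-0.18],[0,0,-0.026]],[[0,0,-0.18],[0,0,-0.026]]]'
python3 - <<'E'
from h import *
plan([[(*sc(2),.195,TY(.06))]])
E
```

```text
clock: 52.07
tcp_pos: [0.6461, 0.0922, 0.1454]
eef_rot: [2.188, 2.253, 0.001]
wrist_force: [0.0, -0.0, -2.4]
opening: 0.0178
grasp_force: 50.0
clock: 52.9
tcp_pos: [0.6448, 0.0922, 0.1449]
eef_rot: [-2.834, -1.354, 0.002]
wrist_force: [-4.5, -0.7, 2.6]
opening: 0.0179
grasp_force: 50.0
[-0.07000395  1.33371937  0.04339787] 0.7672755531700508
clock: 53.57
tcp_pos: [0.6479, 0.0921, 0.1992]
eef_rot: [2.714, 1.577, 0.007]
wrist_force: [-0.3, -0.0, -4.5]
opening: 0.0178
grasp_force: 50.0
from [0.6479 0.0921 0.1992 1.0524]
   [-0.7844, -0.1508, 0.0139] turn -0.087 rows 5.7 j6 -0.21
  --
```

```bash

python3 -m jog '[[[-0.784,-0.15,0.01],[0,0,-0.087]],[[-0.784,-0.15,0.01],[0,0,-0.087]],[[-0.784,-0.15,0.01],[0,0,-0.087]],[[-0.784,-0.15,0.01],[0,0,-0.087]],[[-0.784,-0.15,0.01],[0,0,-0.087]],[[-0.784,-0.15,0.01],[0,0,-0.087]],[[-0.784,-0.15,0.01],[0,0,-0.087]],[[-0.784,-0.15,0.01],[0,0,-0.087]],[[-0.784,-0.15,0.01],[0,0,-0.087]],[[-0.784,-0.15,0.01],[0,0,-0.087]]]'
python3 - <<'E'
from h import *
p=vision.capture("wrist"); cv2.imwrite("pics/w16.png",p["color"][:,:,::-1])
im=[]
for n in (0,1,3):
    u,v=proj(p,[[*sc(n),.109]])[0]; print(n,u,v); u,v=int(round(u)),int(round(v))
    c=cv2.copyMakeBorder(p["color"][:,:,::-1],40,40,40,40,cv2.BORDER_CONSTANT)[v+10:v+70,u+10:u+70]
    im.append(cv2.resize(c,(260,260),interpolation=cv2.INTER_CUBIC))
cv2.imwrite("pics/c16.png",np.hstack(im))
plan([[(*sc(2),.144,TY(.06))]])
E
```

```text
clock: 54.4
tcp_pos: [0.491, -0.0893, 0.1945]
eef_rot: [-2.188, -2.254, -0.001]
wrist_force: [-1.3, 0.4, -3.6]
opening: 0.0177
grasp_force: 50.0
0 514.1514975413664 -9.392548026423384
1 309.2794339974942 3.6874781701717723
3 495.7677625331984 190.66249634501654
from [ 0.4911 -0.0891  0.1947  1.6011]
   [-0.0025, 0.0029, 0.1689] turn 0.0004 rows 1.2 j6 -0.21
  --
```

View pics/c16.png

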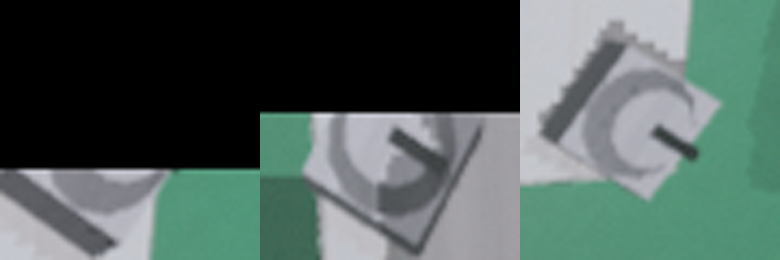

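Screws 3, 1 and 0 have each turned about 33° clockwise, so the first pass works. Now screw 2.

```bash

python3 -m jog '[[[-0.002,0.003,0.05],[0,0,0]],[[-0.002,0.003,0.1],[0,0,0]],[[-0.002,0.003,0.13],[0,0,0]],[[-0.002,0.003,0.145],[0,0,0]],[[-0.002,0.003,0.155],[0,0,0]],[[-0.002,0.003,0.166],[0,0,0]],[[-0.002,0.003,0.166],[0,0,0]],[[-0.002,0.003,0.166],[0,0,0]]]'
python3 -m jog '[[[0,0,0.002],[0,0,0.019]],[[0,0,0.002],[0,0,0.038]],[[0,0,0.002],[0,0,0.057]],[[0,0,0.002],[0,0,0.075]],[[0,0,0.002],[0,0,0.094]],[[0,0,0.002],[0,0,0.113]],[[0,0,0.002],[0,0,0.113]],[[0,0,0.002],[0,0,0.113]],[[0,0,0.002],[0,0,0.113]],[[0,0,0.002],[0,0,0.113]]]'
python3 -c "
from h import *
s=telemetry.get_state();print(s['ft_torque'],(TY(0)-cur()[3]))"
python3 -m jog '[[[0,0,0],[0,0,-0.013]],[[0,0,0],[0,0,-0.026]],[[0,0,0],[0,0,-0.026]],[[0,0,-0.04],[0,0,-0.026]],[[0,0,-0.1],[0,0,-0.026]],[[0,0,-0.18],[0,0,-0.026]],[[0,0,-0.18],[0,0,-0.026]],[[0,0,-0.18],[0,0,-0.026]]]'
python3 - <<'E'
from h import *
plan([[(*sc(3),.195,TY(.6))]])
E
```

```text
clock: 55.12
tcp_pos: [0.4914, -0.0904, 0.1456]
eef_rot: [2.189, 2.254, 0.0]
wrist_force: [-0.3, -0.3, -3.8]
opening: 0.0179
grasp_force: 50.0
clock: 55.95
tcp_pos: [0.4914, -0.091, 0.1452]
eef_rot: [2.834, 1.354, -0.0]
wrist_force: [-1.6, -2.2, -2.0]
opening: 0.0178
grasp_force: 50.0
[-0.4974409   0.13879851 -0.04820376] 0.7672556085914158
clock: 56.62
tcp_pos: [0.4923, -0.0906, 0.1996]
eef_rot: [2.715, 1.577, 0.004]
wrist_force: [-0.3, -0.4, -4.0]
opening: 0.0176
grasp_force: 50.0
from [ 0.4923 -0.0906  0.1996  1.0525]
   [0.3209, 0.4581, 0.0152] turn -0.001 rows 4.0 j6 0.40
  --
```

```bash

python3 -m jog '[[[0.321,0.458,0.01],[0,0,0]],[[0.321,0.458,0.01],[0,0,0]],[[0.321,0.458,0.01],[0,0,0]],[[0.321,0.458,0.01],[0,0,0]],[[0.321,0.458,0.01],[0,0,0]],[[0.321,0.458,0.01],[0,0,0]],[[0.321,0.458,0.01],[0,0,0]],[[0.321,0.458,0.01],[0,0,0]]]'
python3 - <<'E'
from h import *
plan([[(*sc(3),.144,TY(.6))]])
E
```

```text
clock: 57.28
tcp_pos: [0.6566, -0.0747, 0.1947]
eef_rot: [-2.715, -1.578, 0.004]
wrist_force: [-0.1, 0.1, -3.5]
opening: 0.0176
grasp_force: 50.0
from [ 0.6566 -0.0747  0.1947  1.0528]
   [0.0034, 0.0087, 0.1691] turn -0.0009 rows 1.2 j6 0.40
  --
```

```bash

python3 -m jog '[[[0.001,0.006,0.05],[0,0,0]],[[0.001,0.006,0.1],[0,0,0]],[[0.001,0.006,0.13],[0,0,0]],[[0.001,0.006,0.145],[0,0,0]],[[0.001,0.006,0.155],[0,0,0]],[[0.001,0.006,0.168],[0,0,0]],[[0.001,0.006,0.168],[0,0,0]],[[0.001,0.006,0.168],[0,0,0]]]'
python3 -m jog '[[[0,0,0.002],[0,0,0.019]],[[0,0,0.002],[0,0,0.038]],[[0,0,0.002],[0,0,0.057]],[[0,0,0.002],[0,0,0.075]],[[0,0,0.002],[0,0,0.094]],[[0,0,0.002],[0,0,0.11]],[[0,0,0.002],[0,0,0.118]],[[0,0,0.002],[0,0,0.122]],[[0,0,0.002],[0,0,0.122]],[[0,0,0.002],[0,0,0.122]]]'
python3 -c "
from h import *
s=telemetry.get_state();print(s['ft_torque'],(TY(0)-cur()[3]))"
python3 -m jog '[[[0,0,0],[0,0,0.006]],[[0,0,0],[0,0,0.006]],[[0,0,0],[0,0,0.006]]]'
python3 -c "
from h import *
s=telemetry.get_state();print(s['ft_torque'],(TY(0)-cur()[3]))"
```

```text
clock: 57.95
tcp_pos: [0.6602, -0.0756, 0.1459]
eef_rot: [2.715, 1.579, 0.001]
wrist_force: [-0.3, -0.0, -4.0]
opening: 0.018
grasp_force: 50.0
clock: 58.78
tcp_pos: [0.6585, -0.0753, 0.1453]
eef_rot: [-3.109, -0.45, 0.004]
wrist_force: [-4.2, 0.3, -0.8]
opening: 0.018
grasp_force: 50.0
[0.12819606 1.17271389 0.12564313] 1.3710201204922416
clock: 59.03
tcp_pos: [0.6586, -0.0753, 0.1452]
eef_rot: [-3.116, -0.393, 0.004]
wrist_force: [-5.4, 0.6, 1.0]
opening: 0.0179
grasp_force: 50.0
[0.18277364 1.50237479 0.2803917 ] 1.408089161051772
```

```bash

python3 -m jog '[[[0,0,0],[0,0,0.006]],[[0,0,0],[0,0,0.006]],[[0,0,0],[0,0,0.006]]]'
python3 -c "
from h import *
s=telemetry.get_state();print(s['ft_torque'],(TY(0)-cur()[3]))"
```

```text
clock: 59.28
tcp_pos: [0.6587, -0.0752, 0.1451]
eef_rot: [-3.123, -0.336, 0.004]
wrist_force: [-4.3, 1.2, 0.8]
opening: 0.0179
grasp_force: 50.2
[0.21641    1.43665817 0.6518792 ] 1.4447410923554567
```

Torque climbs past the running friction, to 0.65 N m, so screw 3 is at its stop. I'll back off and go to screw 1.

```bash

python3 -m jog '[[[0,0,0],[0,0,-0.018]],[[0,0,0],[0,0,-0.036]],[[0,0,0],[0,0,-0.036]],[[0,0,-0.04],[0,0,-0.036]],[[0,0,-0.1],[0,0,-0.036]],[[0,0,-0.18],[0,0,-0.036]],[[0,0,-0.18],[0,0,-0.036]],[[0,0,-0.18],[0,0,-0.036]]]'
python3 - <<'E'
from h import *
plan([[(*sc(1),.195,TY(.6))]])
E
```

```text
clock: 59.95
tcp_pos: [0.6624, -0.076, 0.2003]
eef_rot: [3.065, 0.679, 0.009]
wrist_force: [-0.5, 0.3, -3.6]
opening: 0.0178
grasp_force: 50.0
from [ 0.6624 -0.076   0.2003  0.436 ]
   [-0.3436, -0.7243, 0.0175] turn -0.0991 rows 5.8 j6 0.67
  --
```

```bash

python3 -m jog '[[[-0.344,-0.72,0.01],[0,0,-0.099]],[[-0.344,-0.72,0.01],[0,0,-0.099]],[[-0.344,-0.72,0.01],[0,0,-0.099]],[[-0.344,-0.72,0.01],[0,0,-0.099]],[[-0.344,-0.72,0.01],[0,0,-0.099]],[[-0.344,-0.72,0.01],[0,0,-0.099]],[[-0.344,-0.72,0.01],[0,0,-0.099]],[[-0.344,-0.72,0.01],[0,0,-0.099]],[[-0.344,-0.72,0.01],[0,0,-0.099]],[[-0.344,-0.72,0.01],[0,0,-0.099]]]'
cat >> h.py <<'E'
def line(n):
    p=vision.capture("wrist"); u,v=proj(p,[[*sc(n),.109]])[0].round().astype(int)
    if not(14<u<625 and 14<v<385): return print(n,"out of view",u,v)
    m=(p["color"].max(2)<75)[v-14:v+15,u-14:u+15].astype(np.uint8)
    k,l,st,ce=cv2.connectedComponentsWithStats(m)
    for i in range(1,k):
        if st[i,4]<15: continue
        q=np.argwhere(l==i); w=np.array([back(p,(c+u-14,r+v-14),.109)[:2] for r,c in q]); w0=w.mean(0); d=np.linalg.svd(w-w0)[2][0]
        print(n,"area",st[i,4],"offset mm",((w0-sc(n))*1000).round(1),"cw angle",round((KY-np.arctan2(d[1],d[0])+np.pi/2)%np.pi-np.pi/2,2))
E
python3 - <<'E'
from h import *
for n in (0,2,3): line(n)
plan([[(*sc(1),.144,TY(.6))]])
E
```

```text
clock: 60.78
tcp_pos: [0.4762, 0.0758, 0.1953]
eef_rot: [2.711, 1.586, 0.0]
wrist_force: [1.3, 0.2, -2.4]
opening: 0.0176
grasp_force: 50.0
0 area 26 offset mm [ 5.7 -2.8] cw angle 0.6
2 area 841 offset mm [-0.1 -0.2] cw angle -1.24
3 area 19 offset mm [ 3.5 -5.8] cw angle 1.24
from [0.476  0.0757 0.1954 1.058 ]
   [0.0072, 0.0008, 0.1712] turn -0.0001 rows 1.2 j6 0.67
  --
```

Measured from the line marks: screw 0 reads 0.60 rad and screw 3 reads about 1.2 rad. Now screw 1 home.

```bash

python3 -m jog '[[[0.006,0,0.05],[0,0,0]],[[0.006,0,0.1],[0,0,0]],[[0.006,0,0.13],[0,0,0]],[[0.006,0,0.145],[0,0,0]],[[0.006,0,0.155],[0,0,0]],[[0.006,0,0.168],[0,0,0]],[[0.006,0,0.168],[0,0,0]],[[0.006,0,0.168],[0,0,0]]]'
python3 -m jog '[[[0,0,0.002],[0,0,0.019]],[[0,0,0.002],[0,0,0.038]],[[0,0,0.002],[0,0,0.057]],[[0,0,0.002],[0,0,0.075]],[[0,0,0.002],[0,0,0.094]],[[0,0,0.002],[0,0,0.11]],[[0,0,0.002],[0,0,0.12]],[[0,0,0.002],[0,0,0.126]],[[0,0,0.002],[0,0,0.13]],[[0,0,0.002],[0,0,0.133]],[[0,0,0.002],[0,0,0.133]],[[0,0,0.002],[0,0,0.133]]]'
python3 -c "
from h import *
s=telemetry.get_state();print(s['ft_torque'],(TY(0)-cur()[3]))"
```

```text
clock: 61.6
tcp_pos: [0.4762, 0.078, 0.1458]
eef_rot: [2.711, 1.587, 0.001]
wrist_force: [0.2, -0.9, -3.6]
opening: 0.0176
grasp_force: 50.0
clock: 62.6
tcp_pos: [0.4759, 0.0776, 0.1454]
eef_rot: [3.121, 0.353, 0.0]
wrist_force: [-1.8, -1.8, -0.5]
opening: 0.0179
grasp_force: 50.1
[-0.48684735  0.38936969  0.5003208 ] 1.4334978347357306
```

Torque is 0.50 N m, so it is at the stop. On to screw 0.

```bash

python3 -m jog '[[[0,0,0],[0,0,-0.018]],[[0,0,0],[0,0,-0.035]],[[0,0,0],[0,0,-0.035]],[[0,0,-0.04],[0,0,-0.035]],[[0,0,-0.1],[0,0,-0.035]],[[0,0,-0.18],[0,0,-0.035]],[[0,0,-0.18],[0,0,-0.035]],[[0,0,-0.18],[0,0,-0.035]]]'
python3 - <<'E'
from h import *
plan([[(*sc(0),.195,TY(.6))]])
E
```

```text
clock: 63.27
tcp_pos: [0.4772, 0.0783, 0.1996]
eef_rot: [3.065, 0.688, 0.006]
wrist_force: [-0.7, 0.2, -3.8]
opening: 0.0181
grasp_force: 50.0
from [0.4772 0.0783 0.1996 0.4418]
   [0.5244, 0.1966, 0.0155] turn -0.0982 rows 4.9 j6 0.65
  --
```

```bash

python3 -m jog '[[[0.524,0.197,0.01],[0,0,-0.098]],[[0.524,0.197,0.01],[0,0,-0.098]],[[0.524,0.197,0.01],[0,0,-0.098]],[[0.524,0.197,0.01],[0,0,-0.098]],[[0.524,0.197,0.01],[0,0,-0.098]],[[0.524,0.197,0.01],[0,0,-0.098]],[[0.524,0.197,0.01],[0,0,-0.098]],[[0.524,0.197,0.01],[0,0,-0.098]],[[0.524,0.197,0.01],[0,0,-0.098]]]'
python3 - <<'E'
from h import *
plan([[(*sc(0),.144,TY(.6))]])
E
```

```text
clock: 64.02
tcp_pos: [0.6419, 0.0922, 0.1958]
eef_rot: [-2.712, -1.585, 0.001]
wrist_force: [-0.0, 1.3, -3.0]
opening: 0.0177
grasp_force: 50.0
from [0.6419 0.0922 0.1958 1.0576]
   [0.0048, 0.0078, 0.1727] turn -0.0002 rows 1.2 j6 0.65
  --
```

```bash

python3 -m jog '[[[0.003,0.006,0.05],[0,0,0]],[[0.003,0.006,0.1],[0,0,0]],[[0.003,0.006,0.13],[0,0,0]],[[0.003,0.006,0.145],[0,0,0]],[[0.003,0.006,0.155],[0,0,0]],[[0.003,0.006,0.17],[0,0,0]],[[0.003,0.006,0.17],[0,0,0]],[[0.003,0.006,0.17],[0,0,0]]]'
python3 -m jog '[[[0,0,0.002],[0,0,0.019]],[[0,0,0.002],[0,0,0.038]],[[0,0,0.002],[0,0,0.057]],[[0,0,0.002],[0,0,0.075]],[[0,0,0.002],[0,0,0.094]],[[0,0,0.002],[0,0,0.11]],[[0,0,0.002],[0,0,0.12]],[[0,0,0.002],[0,0,0.126]],[[0,0,0.002],[0,0,0.13]],[[0,0,0.002],[0,0,0.133]],[[0,0,0.002],[0,0,0.133]],[[0,0,0.002],[0,0,0.133]]]'
python3 -c "
from h import *
s=telemetry.get_state();print(s['ft_torque'],(TY(0)-cur()[3]))"
```

```text
clock: 64.68
tcp_pos: [0.6455, 0.0921, 0.1454]
eef_rot: [2.711, 1.587, 0.001]
wrist_force: [-0.6, -0.3, -4.6]
opening: 0.0175
grasp_force: 50.0
clock: 65.68
tcp_pos: [0.644, 0.092, 0.1448]
eef_rot: [3.122, 0.353, -0.003]
wrist_force: [-5.1, 0.7, 3.2]
opening: 0.0176
grasp_force: 50.1
[-0.0246858   1.38363701  0.42443437] 1.4337912150804857
```

```bash

python3 -m jog '[[[0,0,0],[0,0,0.003]],[[0,0,0],[0,0,0.003]],[[0,0,0],[0,0,-0.018]],[[0,0,0],[0,0,-0.035]],[[0,0,0],[0,0,-0.035]],[[0,0,-0.04],[0,0,-0.035]],[[0,0,-0.1],[0,0,-0.035]],[[0,0,-0.18],[0,0,-0.035]],[[0,0,-0.18],[0,0,-0.035]],[[0,0,-0.18],[0,0,-0.035]]]'
python3 - <<'E'
from h import *
plan([[(*sc(2),.195,TY(.6))]])
E
```

```text
clock: 66.52
tcp_pos: [0.6476, 0.092, 0.1989]
eef_rot: [3.064, 0.687, 0.008]
wrist_force: [-0.1, -0.4, -4.0]
opening: 0.0173
grasp_force: 50.0
from [0.6476 0.092  0.1989 0.4413]
   [-0.728, 0.3265, 0.0131] turn -0.0983 rows 5.7 j6 0.33
  --
```

```bash

python3 -m jog '[[[-0.728,0.327,0.01],[0,0,-0.098]],[[-0.728,0.327,0.01],[0,0,-0.098]],[[-0.728,0.327,0.01],[0,0,-0.098]],[[-0.728,0.327,0.01],[0,0,-0.098]],[[-0.728,0.327,0.01],[0,0,-0.098]],[[-0.728,0.327,0.01],[0,0,-0.098]],[[-0.728,0.327,0.01],[0,0,-0.098]],[[-0.728,0.327,0.01],[0,0,-0.098]],[[-0.728,0.327,0.01],[0,0,-0.098]],[[-0.728,0.327,0.01],[0,0,-0.098]]]'
python3 - <<'E'
from h import *
for n in (0,1,3): line(n)
plan([[(*sc(2),.144,TY(.6))]])
E
```

```text
clock: 67.35
tcp_pos: [0.4909, -0.0896, 0.1945]
eef_rot: [-2.71, -1.587, -0.001]
wrist_force: [0.6, 0.4, -3.8]
opening: 0.0175
grasp_force: 50.0
0 out of view 378 -94
1 area 23 offset mm [ 3.5 -5. ] cw angle 1.19
3 area 26 offset mm [ 2.7 -6.5] cw angle 1.25
from [ 0.4909 -0.0894  0.1948  1.0609]
   [0.0006, 0.004, 0.1694] turn 0.0003 rows 1.2 j6 0.33
  --
```

```bash

python3 -m jog '[[[0,0.003,0.05],[0,0,0]],[[0,0.003,0.1],[0,0,0]],[[0,0.003,0.13],[0,0,0]],[[0,0.003,0.145],[0,0,0]],[[0,0.003,0.155],[0,0,0]],[[0,0.003,0.168],[0,0,0]],[[0,0.003,0.168],[0,0,0]],[[0,0.003,0.168],[0,0,0]]]'
python3 -m jog '[[[0,0,0.002],[0,0,0.019]],[[0,0,0.002],[0,0,0.038]],[[0,0,0.002],[0,0,0.057]],[[0,0,0.002],[0,0,0.075]],[[0,0,0.002],[0,0,0.094]],[[0,0,0.002],[0,0,0.11]],[[0,0,0.002],[0,0,0.12]],[[0,0,0.002],[0,0,0.126]],[[0,0,0.002],[0,0,0.131]],[[0,0,0.002],[0,0,0.135]],[[0,0,0.002],[0,0,0.135]],[[0,0,0.002],[0,0,0.135]]]'
python3 -c "
from h import *
s=telemetry.get_state();print(s['ft_torque'],(TY(0)-cur()[3]))"
```

```text
clock: 68.17
tcp_pos: [0.4914, -0.0909, 0.1453]
eef_rot: [2.71, 1.587, 0.001]
wrist_force: [0.4, 0.0, -2.7]
opening: 0.0176
grasp_force: 50.0
clock: 69.17
tcp_pos: [0.4899, -0.0898, 0.1449]
eef_rot: [-3.122, -0.334, 0.002]
wrist_force: [-2.4, 4.4, 3.6]
opening: 0.0176
grasp_force: 50.2
[0.79564609 0.92877577 0.59598867] 1.4458691897882763
```

```bash

python3 -m jog '[[[0,0,0],[0,0,-0.018]],[[0,0,0],[0,0,-0.036]],[[0,0,0],[0,0,-0.036]],[[0,0,-0.04],[0,0,-0.036]],[[0,0,-0.1],[0,0,-0.036]],[[0,0,-0.18],[0,0,-0.036]],[[0,0,-0.2],[0,0,-0.036]],[[0,0,-0.2],[0,0,-0.036]]]'
python3 - <<'E'
from h import *
plan([[(.58,-.15,.32,1.506)]])
E
```

```text
clock: 69.83
tcp_pos: [0.4932, -0.0919, 0.2059]
eef_rot: [3.064, 0.678, 0.008]
wrist_force: [0.3, 0.1, -3.8]
opening: 0.0178
grasp_force: 50.0
from [ 0.4932 -0.0919  0.2059  0.4355]
   [0.1806, 0.2976, -0.3803] turn -0.1704 rows 8.6 j6 -0.19
  --
```

```bash

python3 -m jog '[[[0.02,0.02,-0.2],[0,0,-0.02]],[[0.18,0.297,-0.38],[0,0,-0.17]],[[0.18,0.297,-0.38],[0,0,-0.17]],[[0.18,0.297,-0.38],[0,0,-0.17]],[[0.18,0.297,-0.38],[0,0,-0.17]],[[0.18,0.297,-0.38],[0,0,-0.17]],[[0.18,0.297,-0.38],[0,0,-0.17]],[[0.18,0.297,-0.38],[0,0,-0.17]],[[0.18,0.297,-0.38],[0,0,-0.17]],[[0.18,0.297,-0.38],[0,0,-0.17]],[[0.18,0.297,-0.38],[0,0,-0.17]],[[0.18,0.297,-0.38],[0,0,-0.17]],[[0.18,0.297,-0.38],[0,0,-0.17]]]'
python3 - <<'E'
from h import *
for n in range(4): line(n)
p=vision.capture("top")
for l in landmark_of(p,"tray")[:2]: print(l["conf"],back(p,l["position"],0))
survey(["cover"],"wrist",z0=dict(cover=.085)); survey(["cover"],"scene",z0=dict(cover=.085))
plan([[(.6285,-.2835,.2,1.506)],[(.6285,-.2835,.0568,1.506)]])
E
```

```text
clock: 70.92
tcp_pos: [0.5776, -0.1487, 0.3176]
eef_rot: [-2.294, -2.146, 0.001]
wrist_force: [0.1, 0.7, -3.1]
opening: 0.0175
grasp_force: 50.0
0 out of view 365 -36
1 out of view 221 -10
0.63 [ 0.6199288  -0.28773719  0.        ]
0.18 [ 4.52666835e-01 -5.62921794e-01 -2.22044605e-16]
cover 0.61 [178. 179. 184.] [5.6800e-01 1.3000e-03 1.6473e+00] 0.002 tab None
cover 0.6 [165. 160. 160.] [0.5682 0.0025 0.0804] 0.015 tab None
from [ 0.5776 -0.1486  0.3183  1.5056]
   [-0.4377, 0.1986, 0.3944] turn -0.0001 rows 4.5 j6 -0.36
  --
   [0.0, 0.0, 0.4773] turn -0.0 rows 3.4 j6 -0.36
  --
```

```bash

python3 -m jog '[[[-0.438,0.199,0.394],[0,0,0]],[[-0.438,0.199,0.394],[0,0,0]],[[-0.438,0.199,0.394],[0,0,0]],[[-0.438,0.199,0.394],[0,0,0]],[[-0.438,0.199,0.394],[0,0,0]],[[-0.438,0.199,0.394],[0,0,0]],[[-0.438,0.199,0.394],[0,0,0]],[[-0.438,0.199,0.394],[0,0,0]],[[-0.438,0.199,0.394],[0,0,0]]]'
python3 - <<'E'
from h import *
plan([[(.6287,-.2838,.0565,1.506)]])
E
```

```text
clock: 72.17
tcp_pos: [0.6293, -0.2824, 0.2024]
eef_rot: [2.289, 2.148, 0.002]
wrist_force: [-0.3, -1.0, -3.2]
opening: 0.0176
grasp_force: 50.0
from [ 0.6293 -0.2824  0.2024  1.5069]
   [-0.0047, -0.0016, 0.4863] turn 0.0001 rows 3.5 j6 -0.36
  --
```

```bash

python3 -m jog '[[[-0.004,0,0.1],[0,0,0]],[[-0.004,0,0.2],[0,0,0]],[[-0.004,0,0.3],[0,0,0]],[[-0.004,0,0.38],[0,0,0]],[[-0.004,0,0.43],[0,0,0]],[[-0.004,0,0.46],[0,0,0]],[[-0.004,0,0.475],[0,0,0]],[[-0.004,0,0.482],[0,0,0]],[[-0.004,0,0.482],[0,0,0]],[[-0.004,0,0.482],[0,0,0]]]'
python3 -m jog '[[[0,0,0.004],[0,0,0]],[[0,0,0.006],[0,0,0]],[[0,0,0.006],[0,0,0]],[[0,0,0.006],[0,0,0]]]'
```

```text
clock: 73.0
tcp_pos: [0.6296, -0.2852, 0.0572]
eef_rot: [2.29, 2.146, 0.001]
wrist_force: [-0.1, -0.5, -3.3]
opening: 0.0178
grasp_force: 50.0
clock: 73.33
tcp_pos: [0.6297, -0.2853, 0.0561]
eef_rot: [2.29, 2.145, 0.002]
wrist_force: [-1.1, 1.5, 5.2]
opening: 0.018
grasp_force: 50.0
```

Contact on the tray floor. I'll release slowly and lift straight up.

```bash

python3 -m jog '[[[0,0,-0.003],[0,0,0]],[[0,0,-0.003],[0,0,0]],[[0,0,-0.003],[0,0,0]],[[0,0,-0.003],[0,0,0]],[[0,0,-0.003],[0,0,0]],[[0,0,-0.003],[0,0,0]],[[0,0,-0.06],[0,0,0]],[[0,0,-0.12],[0,0,0]],[[0,0,-0.22],[0,0,0]],[[0,0,-0.35],[0,0,0]],[[0,0,-0.5],[0,0,0]],[[0,0,-0.6],[0,0,0]],[[0,0,-0.6],[0,0,0]],[[0,0,-0.6],[0,0,0]]]' 0
python3 - <<'E'
from h import *
plan([[(.57,-.1,.3,1.6)]])
E
```

```text
clock: 74.5
tcp_pos: [0.6297, -0.2855, 0.2365]
eef_rot: [2.289, 2.144, 0.002]
wrist_force: [-0.4, 0.1, -1.0]
opening: 0.0472
grasp_force: 0.0
from [ 0.6297 -0.2855  0.2365  1.5057]
   [0.604, -0.2389, -0.2117] turn -0.015 rows 4.9 j6 -0.20
  --
```

```bash

python3 -m jog '[[[0.604,-0.239,-0.212],[0,0,-0.015]],[[0.604,-0.239,-0.212],[0,0,-0.015]],[[0.604,-0.239,-0.212],[0,0,-0.015]],[[0.604,-0.239,-0.212],[0,0,-0.015]],[[0.604,-0.239,-0.212],[0,0,-0.015]],[[0.604,-0.239,-0.212],[0,0,-0.015]],[[0.604,-0.239,-0.212],[0,0,-0.015]],[[0.604,-0.239,-0.212],[0,0,-0.015]],[[0.604,-0.239,-0.212],[0,0,-0.015]],[[0.604,-0.239,-0.212],[0,0,-0.015]]]'
sed -i 's/<75)\[v-14/<THR)[v-14/; s/^def line/THR=75\ndef line/' h.py
python3 - <<'E'
import h; from h import *
h.THR=95
for n in range(4): line(n)
survey(["cover"],"wrist",z0=dict(cover=.085)); survey(["wrench"],"scene"); survey(["wrench"],"top")
p=vision.capture("scene"); print([(s["conf"],s["mask"].sum()) for s in silhouettes(p,"wrench")])
E
```

```text
clock: 75.33
tcp_pos: [0.5687, -0.1006, 0.2955]
eef_rot: [-2.189, -2.25, 0.003]
wrist_force: [-0.6, -0.6, 0.3]
opening: 0.047
grasp_force: 0.0
0 out of view 393 11
1 area 16 offset mm [ 4.  -5.8] cw angle 1.11
cover 0.59 [173. 175. 180.] [5.683e-01 3.000e-04 8.120e-02] 0.004 tab None
wrench 0.87 [59. 60. 62.] [ 0.6312 -0.2841  3.2521] 0.042 tab None
wrench 0.44 [64. 64. 65.] [ 0.6266 -0.3004  0.651 ] 0.655 tab None
wrench 0.32 [171.  36.  29.] [0.3245 0.4496 1.7216] 0.618 tab None
[(0.85, np.int64(477))]
```

```bash

python3 -m jog '[[[0.2,0,0.1],[0,0,0]],[[0.2,0,0.1],[0,0,0]],[[0.2,0,0.1],[0,0,0]],[[0.2,0,0.1],[0,0,0]],[[0.2,0,0.1],[0,0,0]]]'
sed -i 's/st\[i,4\]<15/st[i,4]<7/' h.py
python3 - <<'E'
import h; from h import *
for t in (75,100):
    h.THR=t
    for n in range(4): line(n)
survey(["wrench"],"top")
E
```

```text
clock: 76.35
tcp_pos: [0.5674, -0.0399, 0.2678]
eef_rot: [2.187, 2.253, -0.0]
wrist_force: [-0.5, 0.0, 0.2]
opening: 0.0471
grasp_force: 0.0
0 area 19 offset mm [ 4.  -6.7] cw angle 1.21
0 area 137 offset mm [-3.4 -7.9] cw angle 0.21
1 area 21 offset mm [ 4.  -5.8] cw angle 1.16
2 area 10 offset mm [14.8  6.4] cw angle 1.23
2 area 10 offset mm [ 2.9 -6.1] cw angle 1.16
3 area 12 offset mm [ 2.6 -6.3] cw angle 1.21
wrench 0.57 [64. 64. 66.] [ 0.63   -0.2844  3.1072] 0.082 tab None
wrench 0.39 [215. 149.  90.] [ 0.7754 -0.2028  1.0657] 0.306 tab None
```

All four screws read about 1.2 rad, the cover is home, and the wrench stands in the tray at (0.630, -0.284). Handing in.

```bash
python3 -c "
from station import r
print(r.close_job())"
```

```text
the job is handed in; nothing more can be done
None
```

I handed the job in at about 76 s: the four standards present are in the chamber, the cover is on, the screws went half way and then home in cross order (3, 1, 0, 2 in both passes), and the wrench is upright in its tray; no verdict came back.

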